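# Strip the vacuum assembly jig into the parts drawer

### The arm

A 6-joint arm with a two-finger parallel gripper is mounted at the origin on the work surface. World frame = base frame: x ahead of the robot, y to its left, z up, the work surface at z = 0. Lengths are in m, angles in rad, forces in N, time in s.
With the tool pointing down it reaches from about 0.225 to 0.725 m from the base axis. Payload 3.1 kg.
Tool frame: the origin (TCP) lies on the centre line of the jaws, within the pads' length; the fingertips stand 11 mm ahead of it and the grasp point (between the pads) lies 8 mm behind it (ctrl.tip_extent is the distance from the TCP to the fingertips, in m); z points along the fingers, y is the line along which they close (so a half turn about z gives the same grasp; the last joint's range is limited). The gripper opens to 85 mm and grips with 20 to 120 N. Pads are 22 mm wide; open, the fingers measure 114 mm over their backs; the gripper's body (76 mm by 85 mm) begins 54 mm behind the grasp point. The pads swing forward as they close: fully open they stand 13 mm farther back than shut.
Start: joints at [-1.377, 0.048, 0.099, 1.622, 0, 1.443], TCP at [0.166, -0.498, 0.242] pointing down, gripper open.
Joint ranges: [-2.91, 2.91], [-0.99, 1.94], [-1.21, 1.42], [-2.12, 2.29], [-1.49, 1.47], [-3.14, 3.14]. Speed limits (rad/s): [2.79, 2.79, 3.14, 3.14, 3.14, 3.14].

### API

Orientations are given as a 3x3 rotation matrix whose columns are the frame's x, y, z axes.
In Python, from station import ctrl gives the robot as it stands.
- The arm moves only by the tool move_arm, never from a script. Its argument "rows" is a list of rows, each an object with "grip": the gripper's target within -1 to 1 (shut at 1, half-way at 0, fully open at -1); "offset": the shift along the tool's x, y, z in cm, a list of three; "delta_rot": the turn, a rotation vector about the tool's x, y, z in rad, a list of three. In form: [{"grip": grip, "offset": [x, y, z], "delta_rot": [ax, ay, az]}, ...]. A call has 1 to 8 rows; each row shifts and turns the commanded pose from where the row before left it, along the tool's axes as they then stand; what a row does not reach is not made up. A row lasts 1/10 s, in which the tool goes at most 50 mm and 8.59 degrees, less where a joint would pass 70% of its speed; a pose out of reach is approached as far as the arm can. A call with a gripper value outside its range is refused whole. The fingers move at their own pace and stop on an object; "squeeze" is the grip in N (left out, the last holds). Time passes only in rows, so rows that do not move let the fingers close. It gives the time, the measured TCP pose, the force, the opening and the grip force at its end, in the units of the state.
- ctrl.read_state(): the state, without advancing time (a new reading comes with each control period).
- ctrl.capture(name): name is "side" or "top"; returns the picture (400x640x3 uint8, red, green, blue); there is no depth.
- ctrl.camera_model(name): a dict with "fovy" (degrees; the focal length in pixels is half the picture's height over the tangent of half this angle, whatever the lens; pixels are square), "cx", "cy" (the principal point, pixels), "origin" and "orientation" of the camera in the world. Camera axes: x right, y down, z forward; pixel columns grow to the right and rows downward; lengths in m; the calibration is good to about 2 mm. A picture is of the moment at which its call begins. camera_model takes no time and is no camera call.
- ctrl.close_job(): hands the job in; it is judged then, once.
The state is a dict: "time": time; "q": joint angles; "qvel": joint speeds; "effort": joint torques, N m; "ee_pos": TCP position; "tcp_rot": TCP orientation; "force": force on the tool from outside, world axes, zero at the start; "wrist_torque": the same for the moment, N m; "width": finger opening in m; "grasp_force": force on a finger pad.
Only numpy, scipy, OpenCV 4.12 (cv2) and the standard library are available. Lean on these libraries where they do the work, as an engineer would, in place of code of your own. Each camera call takes 0.05 s, during which the arm holds its last target. There are 200 camera calls.

### The job

Pull the parts drawer out to its stop, then lift the jig plate straight up off its two dowels, keeping it level, and lay it flat, handle up, lengthwise on the white rest pad. Put every sample holder from under the plate and every steel collar from beside the pad into the drawer, and only when they are all in, push the drawer fully closed. Do not knock over the jar or the tub.

Things in the scene. Friction and masses are not known exactly. Their poses are not given: they have to be found in the camera images.
- plate: jig plate: aluminium, 250 mm (its x) by 90 mm (its y) by 12 mm thick, 0.5 kg, with two 13.6 mm holes on its x centre line at x = +107 and -107 mm, which sit on 12 mm dowels. Origin at the centre of its underside, z up. A dark bridge handle stands on it.
- plate_handle (a point): centre of the jig plate's handle bar, 46 mm above the plate's underside; the bar is 14 mm square in section and 110 mm long along the plate's x, with 27 mm of free space under it between its feet (the feet fill the outer parts, from 42 mm from its middle outwards)
- fixture: fixed black fixture: base 250 (its x) x 140 (y) x 10 mm thick, origin at the centre of its underside. At x = +107 and -107 mm stand 22 mm pillars with shoulders 36 mm above the bench, on which the plate rests. From each a 12 mm dowel with tapered tip rises to 66 mm above the bench, a tight sliding fit in the plate (jams if tilted).
- pad (a point): centre of the top of the white plastic rest pad, 120 mm (its x) by 260 mm (its y), 6 mm high, fixed to the bench. A clear storage box 110 mm high with a white lid stands behind it, its face 285 mm from the pad's centre along the pad's +x. The point's axes are the pad's.
- cab_drawer0 (a joint): how far the drawer of the low white drawer unit is pulled out, in m: 0 is closed, 0.180 is its stop. It slides with about 1 N of friction and stays where it is left.
- cab_drawer0_handle (a point): middle of the drawer's handle: horizontal steel bar 11 mm thick, 120 mm long along y, 35 mm off the drawer's front (29 mm gap behind it), about 62 mm above the bench. Moves with the drawer, which opens along this point's -x. The low white unit is 260 mm deep, 240 wide, 100 high; a cardboard box stands on it, 115 mm back from the front edge.
- drawer_floor (a point): point on the drawer's inner floor at the middle of the foot of its front wall, 22 mm above the bench; moves with the drawer; x points into the unit, y along its width. Inside, the drawer reaches from x = 0 to 215 mm and y = -99 to +99 mm; walls 56 mm high above the floor (front 66 mm). At its stop the part from x = 0 to 172 mm is uncovered; the unit's top covers the rest.
- jar: bystander: small clear jar with a red cap, 44 mm across, 85 mm tall, beyond the fixture; origin at its foot
- tub: bystander: open paper tub, 80 mm across, 75 mm tall, beyond the fixture; origin at its foot
- holder1: sample holder: plain aluminium bar, 28 mm (its x) by 70 mm (its y) by 18 mm high, copper strip along its top, 0.09 kg; origin at the centre of its underside. Those present start flat on the fixture's base, hidden under the jig plate, side by side about 55 mm apart with their long sides across the plate. Absent in some starts (None).
- holder2: sample holder: plain aluminium bar, 28 mm (its x) by 70 mm (its y) by 18 mm high, copper strip along its top, 0.09 kg; origin at the centre of its underside. Those present start flat on the fixture's base, hidden under the jig plate, side by side about 55 mm apart with their long sides across the plate. Absent in some starts (None).
- holder3: sample holder: plain aluminium bar, 28 mm (its x) by 70 mm (its y) by 18 mm high, copper strip along its top, 0.09 kg; origin at the centre of its underside. Those present start flat on the fixture's base, hidden under the jig plate, side by side about 55 mm apart with their long sides across the plate. Absent in some starts (None).
- collar1: steel clamp collar: plain ring, 46 mm outside and 30 mm inside diameter, 24 mm high, 0.1 kg, lying flat on the bench just beyond the white pad; origin at the centre of its underside, z its axis. Absent in some starts (None).
- collar2: steel clamp collar: plain ring, 46 mm outside and 30 mm inside diameter, 24 mm high, 0.1 kg, lying flat on the bench just beyond the white pad; origin at the centre of its underside, z its axis. Absent in some starts (None).
There are look-alikes about, which are no part of the job. What is shaped like the collar1 but blue or pink is not meant.

How it is judged:
On the way, in this order (a step that is already met when the one before it is completed fails the run):
1. the drawer is pulled out to its stop (value of joint cab_drawer0 above 0.17 m), for 0.2 s.
2. the jig plate has been lifted clear of its dowels, level (z of plate in the frame of fixture above 0.068 m and angle between plate's own z axis and vertical below 0.12 rad), for 0.1 s.
3. the jig plate lies flat on the rest pad, let go (x of plate in the frame of pad between -0.035 and 0.035 m and y of plate in the frame of pad between -0.035 and 0.035 m and z of plate in the frame of pad between -0.006 and 0.006 m and angle between plate's own z axis and vertical below 0.06 rad and angle between the x axis of plate and the y axis of pad, either way round below 0.3 rad and linear speed of plate below 0.02 m/s and contact force between plate and the fingers below 0.05 N), for 0.2 s.
4. all the holders and collars that are present are in the open drawer (x of holder1 in the frame of drawer_floor between -0.004 and 0.22 m and y of holder1 in the frame of drawer_floor between -0.1 and 0.1 m and z of holder1 in the frame of drawer_floor between -0.01 and 0.045 m and x of holder2 in the frame of drawer_floor between -0.004 and 0.22 m and y of holder2 in the frame of drawer_floor between -0.1 and 0.1 m and z of holder2 in the frame of drawer_floor between -0.01 and 0.045 m and x of holder3 in the frame of drawer_floor between -0.004 and 0.22 m and y of holder3 in the frame of drawer_floor between -0.1 and 0.1 m and z of holder3 in the frame of drawer_floor between -0.01 and 0.045 m and x of collar1 in the frame of drawer_floor between -0.004 and 0.22 m and y of collar1 in the frame of drawer_floor between -0.1 and 0.1 m and z of collar1 in the frame of drawer_floor between -0.01 and 0.045 m and x of collar2 in the frame of drawer_floor between -0.004 and 0.22 m and y of collar2 in the frame of drawer_floor between -0.1 and 0.1 m and z of collar2 in the frame of drawer_floor between -0.01 and 0.045 m and value of joint cab_drawer0 above 0.1 m), for 0.2 s.
At the end, for the whole second after the job is handed in: Drawer closed (within 6 mm) with every present holder and collar lying in it (underside at most 45 mm above its floor); plate flat and handle up on the pad (tilt under 0.06 rad, centre within 35 mm each way of the pad's, long sides within 0.3 rad); all at rest (x of holder1 in the frame of drawer_floor between -0.004 and 0.22 m and y of holder1 in the frame of drawer_floor between -0.1 and 0.1 m and z of holder1 in the frame of drawer_floor between -0.01 and 0.045 m and x of holder2 in the frame of drawer_floor between -0.004 and 0.22 m and y of holder2 in the frame of drawer_floor between -0.1 and 0.1 m and z of holder2 in the frame of drawer_floor between -0.01 and 0.045 m and x of holder3 in the frame of drawer_floor between -0.004 and 0.22 m and y of holder3 in the frame of drawer_floor between -0.1 and 0.1 m and z of holder3 in the frame of drawer_floor between -0.01 and 0.045 m and x of collar1 in the frame of drawer_floor between -0.004 and 0.22 m and y of collar1 in the frame of drawer_floor between -0.1 and 0.1 m and z of collar1 in the frame of drawer_floor between -0.01 and 0.045 m and x of collar2 in the frame of drawer_floor between -0.004 and 0.22 m and y of collar2 in the frame of drawer_floor between -0.1 and 0.1 m and z of collar2 in the frame of drawer_floor between -0.01 and 0.045 m and x of plate in the frame of pad between -0.035 and 0.035 m and y of plate in the frame of pad between -0.035 and 0.035 m and z of plate in the frame of pad between -0.006 and 0.006 m and angle between plate's own z axis and vertical below 0.06 rad and angle between the x axis of plate and the y axis of pad, either way round below 0.3 rad and linear speed of each of plate, holder1, holder2, holder3, collar1, collar2 below 0.02 m/s and value of joint cab_drawer0 below 0.006 m); the robot touches nothing.
It fails at once if the jar is knocked over (angle between jar's own z axis and vertical above 0.7 rad).
It fails at once if the tub is knocked over (angle between tub's own z axis and vertical above 0.7 rad).
Of holder1, holder2, holder3, collar1, collar2 only 3 to 5 are there at a start; the rules pass over those that are not, and their reading is None.
At some moment in a run one of holder1, holder2, holder3, collar1, collar2 may be knocked a few centimetres aside while the robot is not near it.
Once in a run the grip may slacken for a moment while it holds something.
It also fails if it takes over 210 s, if anything falls off the work surface, if the arm or the gripper's body presses on something with over 40 N, if the wrist force passes 120 N, or if a joint passes its speed limit or range.

## Working session

There is one attempt and no reset: what is moved stays moved. The work goes in short steps, Python scripts to look and compute and a tool call to move; the robot and the scene stay as the last step left them, time stands still between calls to the robot, and variables do not carry over. Pictures are saved under pics/ and viewed, at most 14 in all, crops included, and the job is handed in when it is done.

Besides the shell and the picture viewer there is one more tool, called after "Call:" as name(argument=value, ...) on one line, values as JSON. move_arm: Moves the arm, as the interface text tells. Its arguments: {"type":"object","properties":{"rows":{"type":"array","items":{"type":"object","properties":{"grip":{"type":"number"},"offset":{"type":"array","items":{"type":"number"}},"delta_rot":{"type":"array","items":{"type":"number"}}}}},"squeeze":{"type":"number"}},"required":["rows"]}

```bash
mkdir -p pics; ls
cat > h.py <<'E'
import numpy as np, cv2
from station import ctrl
def cam(n):
    m=ctrl.camera_model(n); f=200/np.tan(np.radians(m['fovy'])/2)
    return f,m['cx'],m['cy'],np.array(m['origin']),np.array(m['orientation'])
def ray(n,u,v,z):
    f,cx,cy,o,R=cam(n); d=R@np.array([(u-cx)/f,(v-cy)/f,1]); return o+d*(z-o[2])/d[2]
def proj(n,p):
    f,cx,cy,o,R=cam(n); c=R.T@(np.array(p)-o); return np.array([f*c[0]/c[2]+cx,f*c[1]/c[2]+cy])
def shot(n,name,crop=None,s=1):
    im=ctrl.capture(n)
    w=cv2.cvtColor(im,cv2.COLOR_RGB2BGR)
    if crop: x0,y0,x1,y1=crop; w=w[y0:y1,x0:x1]
    if s!=1: w=cv2.resize(w,None,fx=s,fy=s,interpolation=cv2.INTER_CUBIC)
    cv2.imwrite(f'pics/{name}.png',w); return im
E
python3 - <<'E'
from h import *
np.set_printoptions(precision=4,suppress=True)
for n in('side','top'):
    im=shot(n,n+'0',s=1.25); print(n,ctrl.camera_model(n))
s=ctrl.read_state(); print(s)
E
```

```text
pics
side {'fovy': 49.8353827386523, 'cx': 329.19103092853044, 'cy': 200.13579591683578, 'origin': array([0.3169, 0.7049, 0.7799]), 'orientation': array([[-0.9215, -0.2596,  0.2889],
       [-0.3884,  0.6135, -0.6876],
       [ 0.0013, -0.7458, -0.6661]])}
top {'fovy': 56.56766588644665, 'cx': 317.50059649482057, 'cy': 195.28943735366983, 'origin': array([0.4925, 0.0077, 0.9204]), 'orientation': array([[ 0.0055, -0.9896,  0.1437],
       [-1.    , -0.0053,  0.0018],
       [-0.0011, -0.1438, -0.9896]])}
{'time': 0.1, 'q': array([-1.3768,  0.0487,  0.0978,  1.622 , -0.    ,  1.443 ]), 'qvel': array([-0.0003, -0.0005,  0.004 ,  0.001 ,  0.0004, -0.0001]), 'effort': array([  0.0028, -33.9851,  32.0936,   0.0159,  -0.    ,   0.    ]), 'ee_pos': array([ 0.1659, -0.4975,  0.2412]), 'tcp_rot': array([[ 0.9487,  0.3163, -0.0004],
       [ 0.3163, -0.9487,  0.0021],
       [ 0.0003, -0.0021, -1.    ]]), 'force': array([-0.5419, -0.2759, -0.0436]), 'wrist_torque': array([-0.0451, -0.0223, -0.0117]), 'grasp_force': 0.0, 'width': 0.0856301668008301}
```

View pics/top0.png

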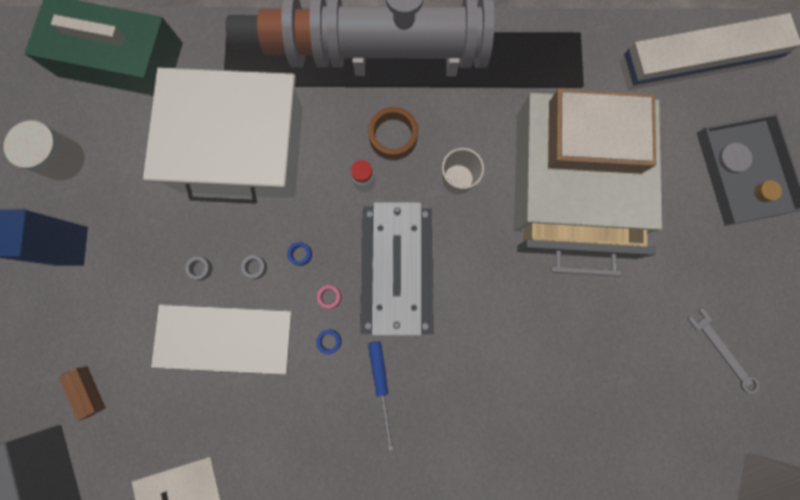

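View pics/side0.png

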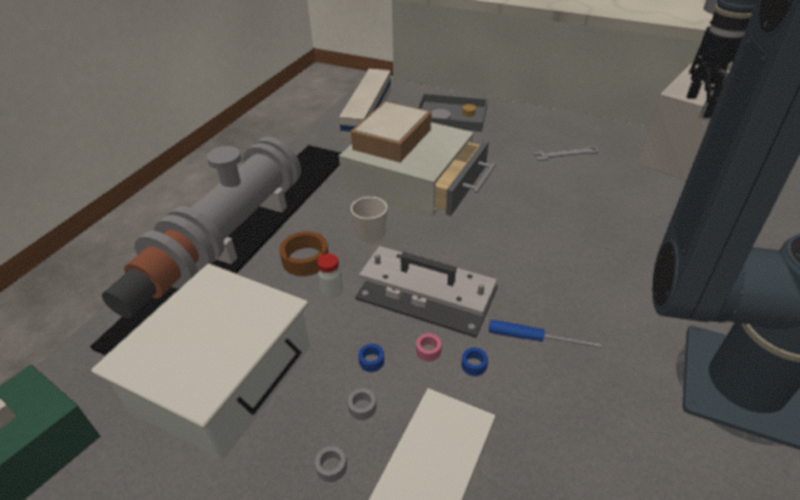

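The top view (1.25x scale) shows the drawer slightly open with its handle at (587,271), the plate at (397,268) with its handle along world x, and the pad at (222,339). There are grey collars at (197,268) and (253,267). The look-alikes are blue at (299,254) and (329,341), and pink at (329,297); only the two grey ones fit "steel". The side view shows at least two holders under the plate.

Run:
```python
from h import *
np.set_printoptions(precision=4,suppress=True)
im=cv2.cvtColor(cv2.imread('pics/top0.png'),cv2.COLOR_BGR2GRAY); S=1.25
raw=cv2.resize(im,(640,400))
def comp(mask,roi,z,lab):
    x0,y0,x1,y1=[int(v/S) for v in roi]; m=np.zeros_like(mask); m[y0:y1,x0:x1]=mask[y0:y1,x0:x1]
    c=max(cv2.findContours(m,cv2.RETR_EXTERNAL,cv2.CHAIN_APPROX_NONE)[0],key=cv2.contourArea)
    P=np.array([ray('top',u,v,z)[:2] for u,v in c[:,0]],np.float32)
    print(lab,cv2.minAreaRect(P)); 
br=(raw>150).astype(np.uint8)
comp(br,(140,295,300,385),.006,'pad')
comp((raw>125).astype(np.uint8),(365,195,428,342),.048,'plate')
comp((raw<75).astype(np.uint8),(385,225,408,305),.089,'bar')
comp((raw>105).astype(np.uint8),(180,250,215,285),.024,'colA')
comp((raw>105).astype(np.uint8),(237,250,270,285),.024,'colB')
comp((raw>95).astype(np.uint8),(548,266,626,277),.065,'dh')
cv2.imwrite('pics/z.png',cv2.resize(cv2.imread('pics/top0.png')[185:385,140:680],(800,296)))
for u,v in((397,212),(397,325)): print('dowel',ray('top',u/S,v/S,.05))
for u,v,z in((361,171,.085),(460,170,.075),(393,133,.03)): print(ray('top',u/S,v/S,z))
for u,v,z in((555,270,.062),(619,272,.062),(527,252,.085),(654,254,.085),(529,228,.1),(661,230,.1)): print('cab',ray('top',u/S,v/S,z))
```

```text
pad ((0.4389094114303589, 0.34803056716918945), (0.25829437375068665, 0.11868108808994293), 87.47608184814453)
plate ((0.5750027894973755, 0.010326236486434937), (0.0896809920668602, 0.25074437260627747), 89.90396881103516)Traceback (most recent call last):
  File "<stdin>", line 13, in <module>
  File "<stdin>", line 7, in comp
ValueError: max() iterable argument is empty
```

Run:
```python
from h import *
np.set_printoptions(precision=4,suppress=True)
im=cv2.cvtColor(cv2.imread('pics/top0.png'),cv2.COLOR_BGR2GRAY); S=1.25
raw=cv2.resize(im,(640,400))
def comp(roi,z,lab,dark=False):
    x0,y0,x1,y1=[int(v/S) for v in roi]; r=raw[y0:y1,x0:x1]
    t,mm=cv2.threshold(r,0,255,cv2.THRESH_OTSU+(cv2.THRESH_BINARY_INV if dark else 0)); m=np.zeros_like(raw); m[y0:y1,x0:x1]=mm
    c=max(cv2.findContours(m,cv2.RETR_EXTERNAL,cv2.CHAIN_APPROX_NONE)[0],key=cv2.contourArea)
    P=np.array([ray('top',u,v,z)[:2] for u,v in c[:,0]],np.float32)
    print(lab,t,cv2.minAreaRect(P)); 
comp((385,225,408,308),.053,'bar',1)
comp((180,252,213,284),.024,'colA')
comp((237,251,269,283),.024,'colB')
comp((548,264,626,277),.065,'dh')
cv2.imwrite('pics/z.png',cv2.resize(cv2.imread('pics/top0.png')[185:385,140:680],(800,296)))
for u,v in((397,212),(397,325)): print('dowel',ray('top',u/S,v/S,.06))
for u,v,z in((361,171,.085),(460,170,.075),(393,133,.03)): print(ray('top',u/S,v/S,z))
for u,v,z in((555,270,.062),(619,272,.062),(527,252,.085),(654,254,.085),(529,228,.1),(661,230,.1)): print('cab',ray('top',u/S,v/S,z))
```

```text
bar 125.0 ((0.5794802904129028, 0.010294919833540916), (0.11292038857936859, 0.014178594574332237), 0.2584874629974365)
colA 91.0 ((0.5762584805488586, 0.39901089668273926), (0.060730401426553726, 0.06433967500925064), 0.31031087040901184)
colB 93.0 ((0.5792736411094666, 0.2901538610458374), (0.06076962500810623, 0.0632920041680336), 0.30998262763023376)
dh 108.0 ((0.572709321975708, -0.34030935168266296), (0.01850453019142151, 0.12419544160366058), 0.3076542615890503)
dowel [0.6788 0.0094 0.06  ]
dowel [0.4683 0.0082 0.06  ]
[0.7509 0.0767 0.085 ]
[ 0.7569 -0.1088  0.075 ]
[0.8471 0.0183 0.03  ]
cab [ 0.5703 -0.2837  0.062 ]
cab [ 0.5673 -0.4019  0.062 ]
cab [ 0.6007 -0.2266  0.085 ]
cab [ 0.5983 -0.4563  0.085 ]
cab [ 0.6421 -0.2275  0.1   ]
cab [ 0.6398 -0.4638  0.1   ]
```

View pics/z.png

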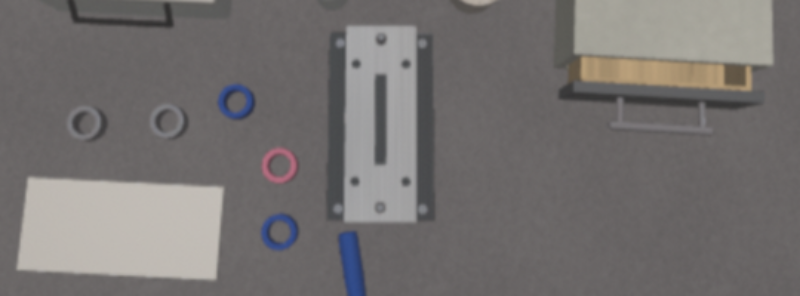

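The crop confirms the two plain grey rings at (85,123) and (168,121) are the steel collars; the blue and pink ones are not. Next I turn the tool so the jaws close along x and go above the drawer handle.

Call:
move_arm(rows=[{"grip": 0.3, "offset": [0, 0, 0], "delta_rot": [0, 0, -0.14]}, {"grip": 0.3, "offset": [0, 0, 0], "delta_rot": [0, 0, -0.14]}, {"grip": 0.3, "offset": [0, 0, 0], "delta_rot": [0, 0, -0.14]}, {"grip": 0.3, "offset": [0, 0, 0], "delta_rot": [0, 0, -0.14]}, {"grip": 0.3, "offset": [0, 0, 0], "delta_rot": [0, 0, -0.14]}, {"grip": 0.3, "offset": [0, 0, 0], "delta_rot": [0, 0, -0.14]}, {"grip": 0.3, "offset": [0, 0, 0], "delta_rot": [0, 0, -0.14]}, {"grip": 0.3, "offset": [0, 0, 0], "delta_rot": [0, 0, -0.14]}], squeeze=60)

```text
time: 0.9
ee_pos: [0.166, -0.4977, 0.2416]
tcp_rot: [[0.123, 0.992, -0.0], [0.992, -0.123, 0.001], [0.001, -0.0, -1.0]]
force: [0.3, 0.2, -0.8]
width: 0.0304
grasp_force: 0.0
```

Call:
move_arm(rows=[{"grip": 0.3, "offset": [0, 0, 0], "delta_rot": [0, 0, -0.129]}, {"grip": 0.3, "offset": [1.5, 4, 1], "delta_rot": [0, 0, 0]}, {"grip": 0.3, "offset": [1.5, 4, 1], "delta_rot": [0, 0, 0]}, {"grip": 0.3, "offset": [1.5, 4, 1], "delta_rot": [0, 0, 0]}, {"grip": 0.3, "offset": [1.5, 4, 1], "delta_rot": [0, 0, 0]}, {"grip": 0.3, "offset": [1.5, 4, 1], "delta_rot": [0, 0, 0]}, {"grip": 0.3, "offset": [1.5, 4, 1], "delta_rot": [0, 0, 0]}, {"grip": 0.3, "offset": [1.5, 4, 1], "delta_rot": [0, 0, 0]}])

```text
time: 1.7
ee_pos: [0.4473, -0.3919, 0.1712]
tcp_rot: [[-0.0, 1.0, -0.001], [1.0, 0.0, 0.001], [0.001, -0.001, -1.0]]
force: [0.0, -0.6, 0.3]
width: 0.0297
grasp_force: 0.0
```

Call:
move_arm(rows=[{"grip": 0.3, "offset": [1.5, 4, 1], "delta_rot": [0, 0, 0]}, {"grip": 0.3, "offset": [1.5, 4, 1], "delta_rot": [0, 0, 0]}, {"grip": 0.3, "offset": [1.5, 4, 1], "delta_rot": [0, 0, 0]}, {"grip": 0.3, "offset": [0, 0, 0], "delta_rot": [0, 0, 0]}, {"grip": 0.3, "offset": [0, 0, 0], "delta_rot": [0, 0, 0]}])

```text
time: 2.2
ee_pos: [0.566, -0.3469, 0.1403]
tcp_rot: [[-0.002, 1.0, -0.003], [1.0, 0.002, 0.002], [0.002, -0.003, -1.0]]
force: [-0.7, -0.3, 0.0]
width: 0.0297
grasp_force: 0.0
```

Run:
```python
from h import *
np.set_printoptions(precision=4,suppress=True)
s=ctrl.read_state(); print(s['ee_pos'],s['tcp_rot'],s['width'],s['q'])
shot('side','s1',(320,60,560,210),3)
```

```text
[ 0.566  -0.3469  0.1403] [[-0.002   1.     -0.0032]
 [ 1.      0.002   0.0017]
 [ 0.0017 -0.0032 -1.    ]] 0.029672344001591088 [-0.6505  0.4189  0.3334  1.4888 -0.0006  0.9182]
```

View pics/s1.png

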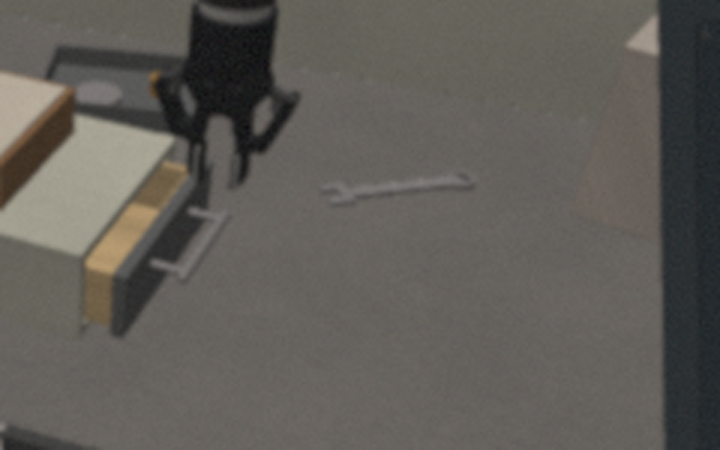

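The side view shows the fingers above the bar, whose ends are at crop (178,275) and (225,215). I'll cross-check the bar position from this view.

Run:
```python
from h import *
for u,v in((182,272),(225,215)): print(ray('side',320+u/3,60+v/3,.066))
```

```text
[ 0.57349042 -0.28487845  0.066     ]
[ 0.56386702 -0.39666058  0.066     ]
```

Call:
move_arm(rows=[{"grip": 0.3, "offset": [0.5, 0.3, 2.2], "delta_rot": [0, 0, 0]}, {"grip": 0.3, "offset": [0, 0, 2.2], "delta_rot": [0, 0, 0]}, {"grip": 0.3, "offset": [0, 0, 2.2], "delta_rot": [0, 0, 0]}, {"grip": 0.3, "offset": [0, 0, 2], "delta_rot": [0, 0, 0]}, {"grip": 0.3, "offset": [0, 0, 0], "delta_rot": [0, 0, 0]}, {"grip": 1, "offset": [0, 0, 0], "delta_rot": [0, 0, 0]}, {"grip": 1, "offset": [0, 0, 0], "delta_rot": [0, 0, 0]}, {"grip": 1, "offset": [0, 0, 0], "delta_rot": [0, 0, 0]}], squeeze=40)

```text
time: 3.05
ee_pos: [0.5686, -0.3443, 0.0576]
tcp_rot: [[0.002, 1.0, 0.001], [1.0, -0.002, -0.002], [-0.002, 0.001, -1.0]]
force: [-1.1, -0.6, 3.9]
width: 0.0094
grasp_force: 39.0
```

Call:
move_arm(rows=[{"grip": 1, "offset": [0, -1.5, 0], "delta_rot": [0, 0, 0]}, {"grip": 1, "offset": [0, -2, 0], "delta_rot": [0, 0, 0]}, {"grip": 1, "offset": [0, -2, 0], "delta_rot": [0, 0, 0]}, {"grip": 1, "offset": [0, -2, 0], "delta_rot": [0, 0, 0]}, {"grip": 1, "offset": [0, -2, 0], "delta_rot": [0, 0, 0]}, {"grip": 1, "offset": [0, -2, 0], "delta_rot": [0, 0, 0]}, {"grip": 1, "offset": [0, -1, 0], "delta_rot": [0, 0, 0]}, {"grip": 1, "offset": [0, 0, 0], "delta_rot": [0, 0, 0]}])

```text
time: 3.85
ee_pos: [0.4433, -0.3376, 0.0575]
tcp_rot: [[-0.001, 1.0, 0.001], [1.0, 0.001, 0.011], [0.011, 0.001, -1.0]]
force: [-0.6, 13.4, 10.1]
width: 0.0098
grasp_force: 41.1
```

Call:
move_arm(rows=[{"grip": 1, "offset": [0, -0.5, 0], "delta_rot": [0, 0, 0]}, {"grip": 1, "offset": [0, -0.5, 0], "delta_rot": [0, 0, 0]}, {"grip": 1, "offset": [0, -0.5, 0], "delta_rot": [0, 0, 0]}, {"grip": 1, "offset": [0, -0.3, 0], "delta_rot": [0, 0, 0]}, {"grip": 1, "offset": [0, 0, 0], "delta_rot": [0, 0, 0]}])

```text
time: 4.35
ee_pos: [0.4267, -0.3366, 0.0575]
tcp_rot: [[-0.002, 1.0, 0.003], [1.0, 0.002, 0.013], [0.013, 0.003, -1.0]]
force: [0.4, 15.5, 11.6]
width: 0.0098
grasp_force: 41.5
```

Call:
move_arm(rows=[{"grip": 1, "offset": [0.3, -0.4, -0.2], "delta_rot": [0, 0, 0]}, {"grip": 1, "offset": [0.1, -0.4, 0], "delta_rot": [0, 0, 0]}, {"grip": 1, "offset": [0, -0.4, 0], "delta_rot": [0, 0, 0]}, {"grip": 1, "offset": [0, 0, 0], "delta_rot": [0, 0, 0]}, {"grip": 1, "offset": [0, 0, 0], "delta_rot": [0, 0, 0]}])

```text
time: 4.85
ee_pos: [0.4182, -0.3361, 0.0577]
tcp_rot: [[-0.002, 1.0, 0.01], [1.0, 0.002, 0.007], [0.007, 0.01, -1.0]]
force: [10.9, 5.2, -4.8]
width: 0.0095
grasp_force: 40.2
```

Call:
move_arm(rows=[{"grip": 0.3, "offset": [0, 0.3, 0], "delta_rot": [0, 0, 0]}, {"grip": 0.3, "offset": [0, 0, 0], "delta_rot": [0, 0, 0]}, {"grip": 0.3, "offset": [0, 0, -2], "delta_rot": [0, 0, 0]}, {"grip": 0.3, "offset": [0, 0, -4], "delta_rot": [0, 0, 0]}, {"grip": 0, "offset": [0, 0, -4], "delta_rot": [0, 0, 0]}, {"grip": 0, "offset": [0, 0, 0], "delta_rot": [0, 0, -0.142]}, {"grip": 0, "offset": [0, 0, 0], "delta_rot": [0, 0, -0.143]}, {"grip": 0, "offset": [0, 0, 0], "delta_rot": [0, 0, -0.143]}])

```text
time: 5.65
ee_pos: [0.4167, -0.3399, 0.1593]
tcp_rot: [[-0.42, 0.907, 0.0], [0.907, 0.42, -0.002], [-0.002, -0.001, -1.0]]
force: [-0.3, 0.4, -0.2]
width: 0.0424
grasp_force: 0.0
```

Call:
move_arm(rows=[{"grip": 0, "offset": [0, 0, 0], "delta_rot": [0, 0, -0.143]}, {"grip": 0, "offset": [0, 0, 0], "delta_rot": [0, 0, -0.143]}, {"grip": 0, "offset": [0, 0, 0], "delta_rot": [0, 0, -0.143]}, {"grip": 0, "offset": [0, 0, 0], "delta_rot": [0, 0, -0.143]}, {"grip": 0, "offset": [0, 0, 0], "delta_rot": [0, 0, -0.143]}, {"grip": 0, "offset": [0, 0, 0], "delta_rot": [0, 0, -0.143]}, {"grip": 0, "offset": [0, 0, 0], "delta_rot": [0, 0, -0.143]}, {"grip": 0, "offset": [0, 0, 0], "delta_rot": [0, 0, -0.142]}])

```text
time: 6.45
ee_pos: [0.4164, -0.3396, 0.1585]
tcp_rot: [[-1.0, -0.006, -0.001], [-0.006, 1.0, -0.001], [0.001, -0.001, -1.0]]
force: [-1.0, -0.8, -0.4]
width: 0.0427
grasp_force: 0.0
```

Run:
```python
from h import *
np.set_printoptions(precision=4,suppress=True)
s=ctrl.read_state(); print(s['ee_pos'],s['tcp_rot'],s['width'],s['q'])
im=ctrl.capture('top'); side=ctrl.capture('side')
w=np.hstack([im[140:310,270:560],side[60:230,260:550]])
cv2.imwrite('pics/d1.png',cv2.cvtColor(cv2.resize(w,None,fx=1.35,fy=1.35),cv2.COLOR_RGB2BGR))
```

```text
[ 0.4164 -0.3396  0.1585] [[-1.     -0.0057 -0.0007]
 [-0.0057  1.     -0.0008]
 [ 0.0007 -0.0008 -1.    ]] 0.0426637487009396 [-0.8083  0.0772 -0.0365  1.457  -0.0011 -0.814 ]
```

View pics/d1.png

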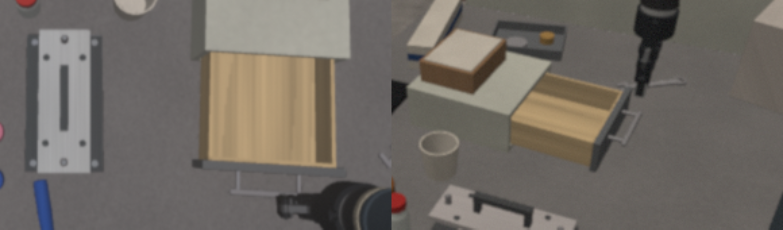

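The drawer is fully out (top crop) and the plate is still in place. Now I go above the plate handle.

Call:
move_arm(rows=[{"grip": 0, "offset": [-2, 4, 0], "delta_rot": [0, 0, 0]}, {"grip": 0, "offset": [-2, 4, 0], "delta_rot": [0, 0, 0]}, {"grip": 0, "offset": [-2, 4, 0], "delta_rot": [0, 0, 0]}, {"grip": 0, "offset": [-2, 4, 0], "delta_rot": [0, 0, 0]}, {"grip": 0, "offset": [-2, 4, 0], "delta_rot": [0, 0, 0]}, {"grip": 0, "offset": [-2, 4, 0], "delta_rot": [0, 0, 0]}, {"grip": 0, "offset": [-2, 4, 0], "delta_rot": [0, 0, 0]}, {"grip": 0, "offset": [-2, 4, 0], "delta_rot": [0, 0, 0]}])

```text
time: 7.35
ee_pos: [0.5775, -0.0178, 0.1586]
tcp_rot: [[-1.0, 0.003, 0.0], [0.003, 1.0, -0.001], [-0.0, -0.001, -1.0]]
force: [0.6, -0.5, 0.6]
width: 0.0425
grasp_force: 0.0
```

Call:
move_arm(rows=[{"grip": 0, "offset": [0.1, 3, 0], "delta_rot": [0, 0, 0]}, {"grip": 0, "offset": [0, 0, 2], "delta_rot": [0, 0, 0]}, {"grip": 0, "offset": [0, 0, 0], "delta_rot": [0, 0, 0]}, {"grip": 0, "offset": [0, 0, 0], "delta_rot": [0, 0, 0]}])

```text
time: 7.75
ee_pos: [0.5753, 0.0106, 0.1378]
tcp_rot: [[-1.0, 0.002, -0.002], [0.002, 1.0, -0.0], [0.002, -0.0, -1.0]]
force: [-0.1, 0.6, 0.3]
width: 0.0428
grasp_force: 0.0
```

Run:
```python
from h import *
np.set_printoptions(precision=4,suppress=True)
s=ctrl.read_state(); print(s['ee_pos'],s['tcp_rot'])
shot('side','s2',(260,140,460,290),4)
k=1.35
for u,v,z in((270,163,.088),(270,53,.1),(207,110,.078),(337,110,.078)): print('drw',ray('top',270+u/k,140+v/k,z))
for u,v,z in((64,66,.089),(64,130,.089)): print('bar',ray('top',270+u/k,140+v/k,z))
print(proj('side',(.575,.010,.089)),proj('side',(.52,.010,.089)),proj('side',(.63,.010,.089)))
```

```text
[0.5753 0.0106 0.1378] [[-1.      0.0018 -0.0018]
 [ 0.0018  1.     -0.0004]
 [ 0.0018 -0.0004 -1.    ]]
drw [ 0.4694 -0.3279  0.088 ]
drw [ 0.6499 -0.3327  0.1   ]
drw [ 0.5562 -0.231   0.078 ]
drw [ 0.5574 -0.4491  0.078 ]
bar [0.6279 0.0095 0.089 ]
bar [0.5211 0.0089 0.089 ]
[342.4589 209.4847] [364.5617 215.801 ] [321.0389 203.3636]
```

View pics/s2.png

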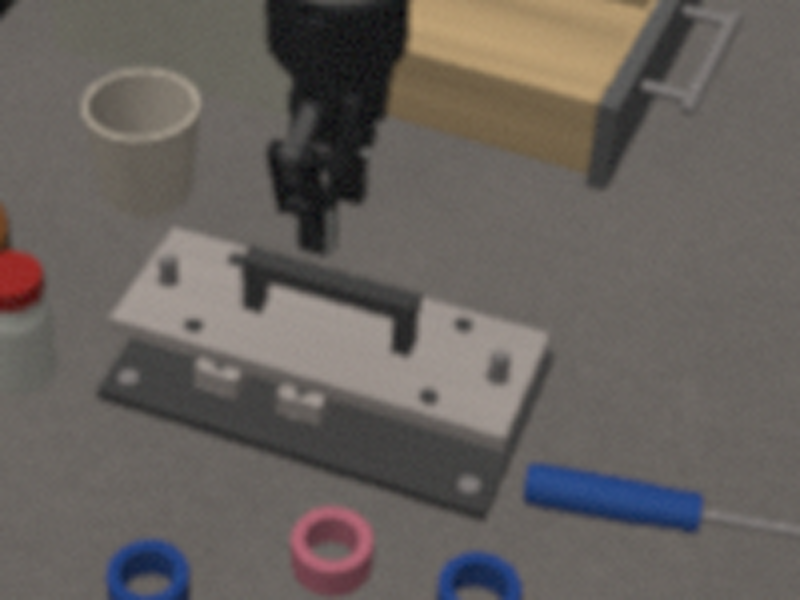

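The side view shows the fingers over the bar middle and two holder ends under the plate, at crop (217,375) and (300,402). I'll descend and grip the bar.

Call:
move_arm(rows=[{"grip": 0, "offset": [0, -0.1, 2.4], "delta_rot": [0, 0, 0]}, {"grip": 0, "offset": [0, 0, 2], "delta_rot": [0, 0, 0]}, {"grip": 0, "offset": [0, 0, 2], "delta_rot": [0, 0, 0]}, {"grip": 0, "offset": [0, 0, 0], "delta_rot": [0, 0, 0]}, {"grip": 1, "offset": [0, 0, 0], "delta_rot": [0, 0, 0]}, {"grip": 1, "offset": [0, 0, 0], "delta_rot": [0, 0, 0]}, {"grip": 1, "offset": [0, 0, 0], "delta_rot": [0, 0, 0]}, {"grip": 1, "offset": [0, 0, 0], "delta_rot": [0, 0, 0]}], squeeze=90)

```text
time: 8.6
ee_pos: [0.5773, 0.0099, 0.0765]
tcp_rot: [[-1.0, -0.0, 0.004], [-0.0, 1.0, -0.0], [-0.004, -0.0, -1.0]]
force: [-0.7, 1.6, 3.8]
width: 0.0124
grasp_force: 88.7
```

Call:
move_arm(rows=[{"grip": 1, "offset": [0, 0, -0.4], "delta_rot": [0, 0, 0]}, {"grip": 1, "offset": [0, 0, -0.5], "delta_rot": [0, 0, 0]}, {"grip": 1, "offset": [0, 0, -0.5], "delta_rot": [0, 0, 0]}, {"grip": 1, "offset": [0, 0, -0.5], "delta_rot": [0, 0, 0]}, {"grip": 1, "offset": [0, 0, 0], "delta_rot": [0, 0, 0]}])

```text
time: 9.1
ee_pos: [0.5763, 0.01, 0.0942]
tcp_rot: [[-1.0, -0.0, 0.001], [-0.0, 1.0, -0.0], [-0.001, -0.0, -1.0]]
force: [2.5, 1.0, -2.4]
width: 0.0122
grasp_force: 88.2
```

Call:
move_arm(rows=[{"grip": 1, "offset": [0, 0, -0.5], "delta_rot": [0, 0, 0]}, {"grip": 1, "offset": [0, 0, -0.5], "delta_rot": [0, 0, 0]}, {"grip": 1, "offset": [0, 0, -0.5], "delta_rot": [0, 0, 0]}, {"grip": 1, "offset": [0, 0, -0.5], "delta_rot": [0, 0, 0]}, {"grip": 1, "offset": [0, 0, -0.7], "delta_rot": [0, 0, 0]}, {"grip": 1, "offset": [0, 0, -1], "delta_rot": [0, 0, 0]}, {"grip": 1, "offset": [0, 0, -1], "delta_rot": [0, 0, 0]}, {"grip": 1, "offset": [0, 0, 0], "delta_rot": [0, 0, 0]}])

```text
time: 9.9
ee_pos: [0.5774, 0.0098, 0.1431]
tcp_rot: [[-1.0, -0.0, 0.004], [-0.0, 1.0, -0.001], [-0.004, -0.001, -1.0]]
force: [0.8, -1.2, -2.7]
width: 0.0122
grasp_force: 88.1
```

Run:
```python
from h import *
shot('side','s3',(220,120,460,300),3.3)
```

```text
(no output)
```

View pics/s3.png

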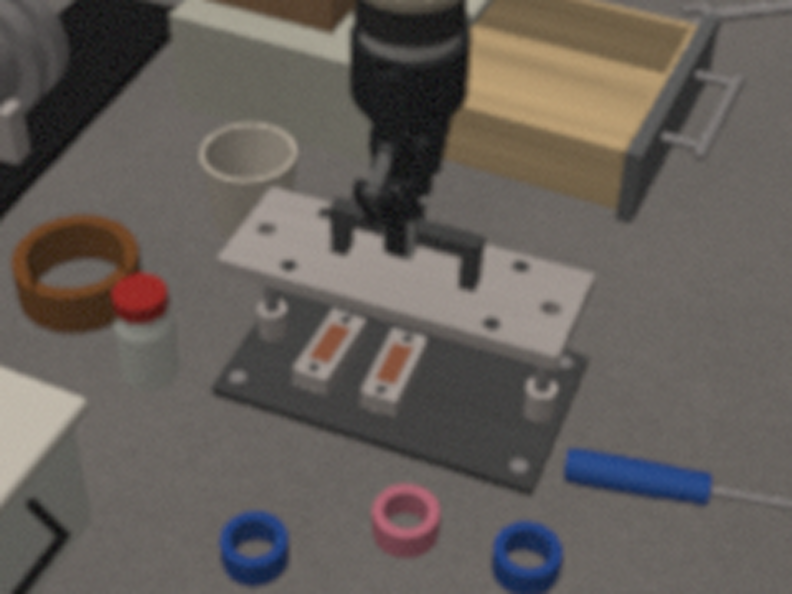

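The plate is level and clear of the dowels, and two holders lie on the base at crop (330,345) and (393,367). I raise it, turn a quarter, and carry it to the pad.

Call:
move_arm(rows=[{"grip": 1, "offset": [0, 0, -1], "delta_rot": [0, 0, 0]}, {"grip": 1, "offset": [0, 0, -1], "delta_rot": [0, 0, -0.11]}, {"grip": 1, "offset": [0, 0, 0], "delta_rot": [0, 0, -0.11]}, {"grip": 1, "offset": [0, 0, 0], "delta_rot": [0, 0, -0.11]}, {"grip": 1, "offset": [0, 0, 0], "delta_rot": [0, 0, -0.11]}, {"grip": 1, "offset": [0, 0, 0], "delta_rot": [0, 0, -0.11]}, {"grip": 1, "offset": [0, 0, 0], "delta_rot": [0, 0, -0.11]}, {"grip": 1, "offset": [0, 0, 0], "delta_rot": [0, 0, -0.11]}], squeeze=110)

```text
time: 10.75
ee_pos: [0.5757, 0.01, 0.1604]
tcp_rot: [[-0.715, -0.7, -0.001], [-0.7, 0.715, 0.0], [0.0, 0.001, -1.0]]
force: [-0.6, 0.3, -4.2]
width: 0.0119
grasp_force: 111.8
```

Call:
move_arm(rows=[{"grip": 1, "offset": [0, 0, 0], "delta_rot": [0, 0, -0.11]}, {"grip": 1, "offset": [0, 0, 0], "delta_rot": [0, 0, -0.11]}, {"grip": 1, "offset": [0, 0, 0], "delta_rot": [0, 0, -0.11]}, {"grip": 1, "offset": [0, 0, 0], "delta_rot": [0, 0, -0.11]}, {"grip": 1, "offset": [0, 0, 0], "delta_rot": [0, 0, -0.11]}, {"grip": 1, "offset": [0, 0, 0], "delta_rot": [0, 0, -0.11]}, {"grip": 1, "offset": [0, 0, 0], "delta_rot": [0, 0, -0.11]}, {"grip": 1, "offset": [0, 0, 0], "delta_rot": [0, 0, -0.03]}])

```text
time: 11.55
ee_pos: [0.5758, 0.01, 0.1604]
tcp_rot: [[0.001, -1.0, -0.001], [-1.0, -0.001, 0.0], [-0.0, 0.001, -1.0]]
force: [-0.3, 0.4, -4.8]
width: 0.012
grasp_force: 111.8
```

Call:
move_arm(rows=[{"grip": 1, "offset": [-1.5, 0.5, 0], "delta_rot": [0, 0, 0]}, {"grip": 1, "offset": [-2.5, 1, 0], "delta_rot": [0, 0, 0]}, {"grip": 1, "offset": [-2.5, 1, 0], "delta_rot": [0, 0, 0]}, {"grip": 1, "offset": [-2.5, 1, 0], "delta_rot": [0, 0, 0]}, {"grip": 1, "offset": [-2.5, 1, 0], "delta_rot": [0, 0, 0]}, {"grip": 1, "offset": [-2.5, 1, 0], "delta_rot": [0, 0, 0]}, {"grip": 1, "offset": [-2.5, 1, 0], "delta_rot": [0, 0, 0]}, {"grip": 1, "offset": [-2.5, 1, 0], "delta_rot": [0, 0, 0]}])

```text
time: 12.35
ee_pos: [0.4998, 0.2018, 0.1605]
tcp_rot: [[-0.002, -1.0, -0.0], [-1.0, 0.002, 0.001], [-0.001, 0.0, -1.0]]
force: [1.4, 0.2, -4.5]
width: 0.0119
grasp_force: 111.8
```

Call:
move_arm(rows=[{"grip": 1, "offset": [-2.5, 1, 0], "delta_rot": [0, 0, 0]}, {"grip": 1, "offset": [-2.5, 1, 0], "delta_rot": [0, 0, 0]}, {"grip": 1, "offset": [-2.5, 1, 0], "delta_rot": [0, 0, 0]}, {"grip": 1, "offset": [-2.5, 1, 0], "delta_rot": [0, 0, 0]}, {"grip": 1, "offset": [-2.5, 1.2, 0], "delta_rot": [0, 0, 0]}, {"grip": 1, "offset": [-2.3, 1, 0], "delta_rot": [0, 0, 0]}, {"grip": 1, "offset": [0, 0, 0], "delta_rot": [0, 0, 0]}])

```text
time: 13.05
ee_pos: [0.4366, 0.3514, 0.1604]
tcp_rot: [[0.003, -1.0, -0.002], [-1.0, -0.003, 0.002], [-0.002, 0.002, -1.0]]
force: [0.1, -0.5, -4.9]
width: 0.0117
grasp_force: 111.7
```

Run:
```python
from h import *
s=ctrl.read_state(); print(s['tcp_rot'],s['q'])
im=ctrl.capture('top'); side=ctrl.capture('side')
w=np.hstack([im[170:340,90:390],side[130:300,200:500]])
w=np.vstack([im[170:400,90:390],side[170:400,180:480]])
cv2.imwrite('pics/p1.png',cv2.cvtColor(cv2.resize(w,None,fx=1.3,fy=1.3),cv2.COLOR_RGB2BGR))
```

```text
[[ 0.00262038 -0.99999522 -0.00163837]
 [-0.99999403 -0.00262406  0.00224813]
 [-0.00225242  0.00163247 -0.99999613]] [ 0.55655627  0.13681428  0.03167994  1.46586549  0.00277434 -1.01686257]
```

View pics/p1.png

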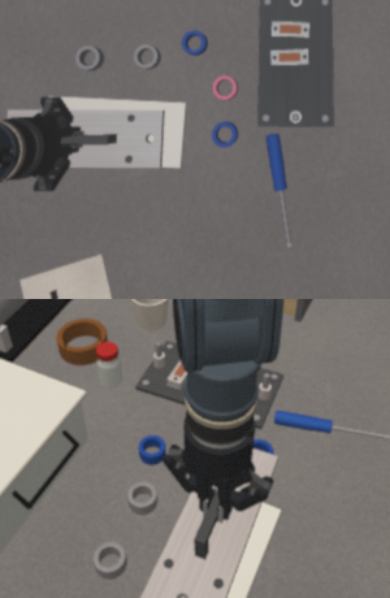

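The plate is over the pad, and all collars and both holders are clear of it. Lowering now.

Call:
move_arm(rows=[{"grip": 1, "offset": [0.3, -0.2, 2], "delta_rot": [0, 0, 0]}, {"grip": 1, "offset": [0, 0, 2.5], "delta_rot": [0, 0, 0]}, {"grip": 1, "offset": [0, 0, 2.5], "delta_rot": [0, 0, 0]}, {"grip": 1, "offset": [0, 0, 1.5], "delta_rot": [0, 0, 0]}, {"grip": 1, "offset": [0, 0, 1], "delta_rot": [0, 0, 0]}, {"grip": 1, "offset": [0, 0, 0.7], "delta_rot": [0, 0, 0]}, {"grip": 1, "offset": [0, 0, 0.5], "delta_rot": [0, 0, 0]}, {"grip": 1, "offset": [0, 0, 0.2], "delta_rot": [0, 0, 0]}])

```text
time: 13.95
ee_pos: [0.4416, 0.3452, 0.0517]
tcp_rot: [[-0.001, -1.0, 0.001], [-1.0, 0.001, 0.0], [-0.0, -0.001, -1.0]]
force: [-0.9, 0.1, -4.1]
width: 0.0119
grasp_force: 111.6
```

Call:
move_arm(rows=[{"grip": 1, "offset": [0, 0, 0.2], "delta_rot": [0, 0, 0]}, {"grip": 1, "offset": [0, 0, 0.2], "delta_rot": [0, 0, 0]}, {"grip": 1, "offset": [0, 0, 0], "delta_rot": [0, 0, 0]}])

```text
time: 14.25
ee_pos: [0.4413, 0.3452, 0.0476]
tcp_rot: [[-0.001, -1.0, 0.0], [-1.0, 0.001, 0.0], [-0.0, -0.0, -1.0]]
force: [-0.1, -0.7, -3.5]
width: 0.0116
grasp_force: 111.6
```

Call:
move_arm(rows=[{"grip": 1, "offset": [0, 0, 0.15], "delta_rot": [0, 0, 0]}, {"grip": 1, "offset": [0, 0, 0.1], "delta_rot": [0, 0, 0]}, {"grip": 1, "offset": [0, 0, 0], "delta_rot": [0, 0, 0]}])

```text
time: 14.55
ee_pos: [0.4411, 0.3453, 0.0469]
tcp_rot: [[-0.0, -1.0, 0.001], [-1.0, 0.0, 0.001], [-0.001, -0.001, -1.0]]
force: [-5.0, -2.0, 4.7]
width: 0.0117
grasp_force: 113.2
```

Call:
move_arm(rows=[{"grip": 0, "offset": [0, 0, -0.1], "delta_rot": [0, 0, 0]}, {"grip": 0, "offset": [0, 0, 0], "delta_rot": [0, 0, 0]}, {"grip": 0, "offset": [0, 0, 0], "delta_rot": [0, 0, 0]}, {"grip": 0, "offset": [0, 0, -1], "delta_rot": [0, 0, 0]}, {"grip": -0.5, "offset": [0, 0, -3], "delta_rot": [0, 0, 0]}, {"grip": -0.7, "offset": [0, 0, -3], "delta_rot": [0, 0, 0]}, {"grip": -0.7, "offset": [0, 0, -3], "delta_rot": [0, 0, 0]}, {"grip": -0.7, "offset": [0, 0, 0], "delta_rot": [0, 0, 0]}])

```text
time: 15.35
ee_pos: [0.4443, 0.347, 0.1525]
tcp_rot: [[-0.001, -1.0, 0.01], [-1.0, 0.001, 0.006], [-0.006, -0.01, -1.0]]
force: [0.0, 0.3, 1.2]
width: 0.0729
grasp_force: 0.0
```

Call:
move_arm(rows=[{"grip": -0.7, "offset": [4, 0, 0], "delta_rot": [0, 0, 0]}, {"grip": -0.7, "offset": [4, 0, 0], "delta_rot": [0, 0, 0]}, {"grip": -0.7, "offset": [4, 0, 0], "delta_rot": [0, 0, 0]}, {"grip": -0.7, "offset": [4, 0, 0], "delta_rot": [0, 0, 0]}, {"grip": -0.7, "offset": [4, 0, 0], "delta_rot": [0, 0, 0]}, {"grip": -0.7, "offset": [0, 0, 0], "delta_rot": [0, 0, 0]}])

```text
time: 15.95
ee_pos: [0.4409, 0.1413, 0.1456]
tcp_rot: [[-0.006, -1.0, -0.0], [-1.0, 0.006, -0.002], [0.002, 0.0, -1.0]]
force: [0.4, 0.2, 0.6]
width: 0.0728
grasp_force: 0.0
```

```bash
cat > m.py <<'E'
from h import *
np.set_printoptions(precision=4,suppress=True)
def rings(im,draw=None):
    hsv=cv2.cvtColor(im,cv2.COLOR_RGB2HSV)
    g=cv2.cvtColor(im,cv2.COLOR_RGB2GRAY)
    u0,v0,u1,v1=110,185,225,240
    r=g[v0:v1,u0:u1]; m=((r>r.mean()*0+np.median(r)+18)&(hsv[v0:v1,u0:u1,1]<70)).astype(np.uint8)
    for c in cv2.findContours(m,cv2.RETR_EXTERNAL,cv2.CHAIN_APPROX_NONE)[0]:
        if cv2.contourArea(c)<60: continue
        (x,y),rad=cv2.minEnclosingCircle(c); print('grey',x+u0,y+v0,rad,ray('top',x+u0,y+v0,.024))
def copper(im,roi,z=.028):
    u0,v0,u1,v1=roi; b=cv2.cvtColor(im,cv2.COLOR_RGB2HSV)[v0:v1,u0:u1]
    m=((b[...,0]<20)&(b[...,1]>90)&(b[...,2]>60)).astype(np.uint8)
    for c in cv2.findContours(m,cv2.RETR_EXTERNAL,cv2.CHAIN_APPROX_NONE)[0]:
        if cv2.contourArea(c)<30: continue
        P=np.array([ray('top',u+u0,v+v0,z)[:2] for u,v in c[:,0]],np.float32); print('cop',cv2.minAreaRect(P))
E
python3 - <<'E'
from m import *
im=shot('top','p2',(80,140,400,340),2.4); rings(im); copper(im,(280,160,360,280))
E
```

```text
grey 201.40322875976562 212.95161247253418 8.64937973022461 [0.578  0.2902 0.024 ]
cop ((0.5780964493751526, 0.022242944687604904), (0.010945371352136135, 0.034451358020305634), 5.516824722290039)
cop ((0.6301743984222412, 0.02031036652624607), (0.009832145646214485, 0.034035686403512955), 0.3048129677772522)
```

View pics/p2.png

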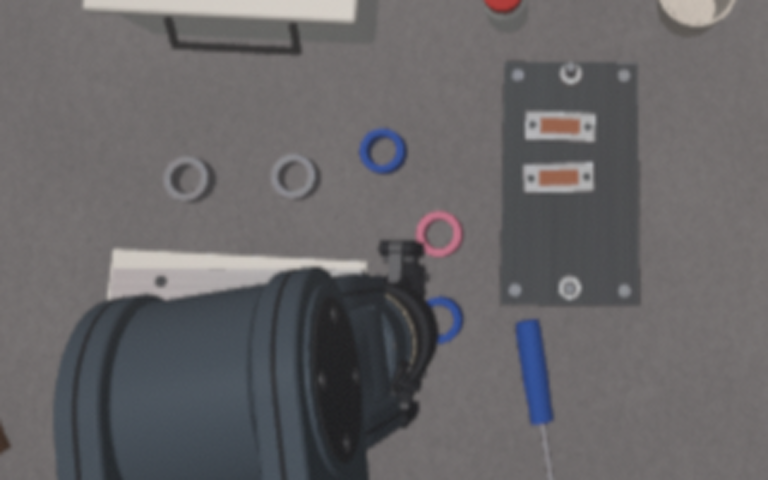

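The plate lies on the pad. The steel collars are at crop (188,179) and (294,177) and the two holders at (560,126) and (558,178), all undisturbed. First I grasp collar B at (0.578,0.290).

Call:
move_arm(rows=[{"grip": -0.7, "offset": [-3, -2.7, 0], "delta_rot": [0, 0, 0]}, {"grip": -0.7, "offset": [-3, -2.7, 0], "delta_rot": [0, 0, 0]}, {"grip": -0.7, "offset": [-3, -2.7, 0], "delta_rot": [0, 0, 0]}, {"grip": -0.7, "offset": [-3, -2.7, 0], "delta_rot": [0, 0, 0]}, {"grip": -0.7, "offset": [-2.9, -2.9, 2], "delta_rot": [0, 0, 0]}, {"grip": -0.7, "offset": [0, 0, 2.5], "delta_rot": [0, 0, 0]}, {"grip": -0.7, "offset": [0, 0, 2.5], "delta_rot": [0, 0, 0]}, {"grip": -0.7, "offset": [0, 0, 0], "delta_rot": [0, 0, 0]}], squeeze=60)

```text
time: 16.8
ee_pos: [0.5743, 0.2945, 0.0696]
tcp_rot: [[0.002, -1.0, -0.01], [-1.0, -0.001, -0.003], [0.003, 0.01, -1.0]]
force: [-0.5, -0.3, -1.0]
width: 0.0726
grasp_force: 0.0
```

Call:
move_arm(rows=[{"grip": -0.7, "offset": [0.4, -0.4, 2], "delta_rot": [0, 0, 0]}, {"grip": -0.7, "offset": [0, 0, 2], "delta_rot": [0, 0, 0]}, {"grip": -0.7, "offset": [0, 0, 1.4], "delta_rot": [0, 0, 0]}, {"grip": -0.7, "offset": [0, 0, 0], "delta_rot": [0, 0, 0]}, {"grip": 1, "offset": [0, 0, 0], "delta_rot": [0, 0, 0]}, {"grip": 1, "offset": [0, 0, 0], "delta_rot": [0, 0, 0]}, {"grip": 1, "offset": [0, 0, 0], "delta_rot": [0, 0, 0]}, {"grip": 1, "offset": [0, 0, -1], "delta_rot": [0, 0, 0]}])

```text
time: 17.6
ee_pos: [0.5816, 0.2898, 0.0316]
tcp_rot: [[-0.001, -1.0, -0.001], [-1.0, 0.001, -0.001], [0.001, 0.001, -1.0]]
force: [-0.3, -0.3, -0.4]
width: 0.0427
grasp_force: 61.1
```

Call:
move_arm(rows=[{"grip": 1, "offset": [0, 0, -3], "delta_rot": [0, 0, 0]}, {"grip": 1, "offset": [0, 0, -4], "delta_rot": [0, 0, 0]}, {"grip": 1, "offset": [0, 0, -4], "delta_rot": [0, 0, 0]}, {"grip": 1, "offset": [3, -0.8, -2], "delta_rot": [0, 0, 0]}, {"grip": 1, "offset": [4, 0, 0], "delta_rot": [0, 0, 0]}, {"grip": 1, "offset": [4, 0, 0], "delta_rot": [0, 0, 0]}, {"grip": 1, "offset": [4, 0, 0], "delta_rot": [0, 0, 0]}, {"grip": 1, "offset": [4, 0, 0], "delta_rot": [0, 0, 0]}])

```text
time: 18.4
ee_pos: [0.59, 0.0985, 0.1629]
tcp_rot: [[-0.0, -1.0, 0.001], [-1.0, 0.0, -0.0], [0.0, -0.001, -1.0]]
force: [1.0, -0.8, -0.8]
width: 0.0427
grasp_force: 61.2
```

Call:
move_arm(rows=[{"grip": 1, "offset": [4, 0, 0], "delta_rot": [0, 0, 0]}, {"grip": 1, "offset": [4, 0, 0], "delta_rot": [0, 0, 0]}, {"grip": 1, "offset": [4, 0, 0], "delta_rot": [0, 0, 0]}, {"grip": 1, "offset": [4, 0, 0], "delta_rot": [0, 0, 0]}, {"grip": 1, "offset": [4, 0, 0], "delta_rot": [0, 0, 0]}, {"grip": 1, "offset": [4, 0, 0], "delta_rot": [0, 0, 0]}, {"grip": 1, "offset": [4, 0, 0], "delta_rot": [0, 0, 0]}, {"grip": 1, "offset": [4, 0, 0], "delta_rot": [0, 0, 0]}])

```text
time: 19.2
ee_pos: [0.5897, -0.2218, 0.1628]
tcp_rot: [[-0.001, -1.0, 0.001], [-1.0, 0.001, -0.0], [0.0, -0.001, -1.0]]
force: [0.2, 0.6, -1.2]
width: 0.0426
grasp_force: 61.2
```

Call:
move_arm(rows=[{"grip": 1, "offset": [4, 0, 0], "delta_rot": [0, 0, 0]}, {"grip": 1, "offset": [2, 0, 0], "delta_rot": [0, 0, 0]}, {"grip": 1, "offset": [0, 0, 0], "delta_rot": [0, 0, 0]}, {"grip": 1, "offset": [0, 0, 0], "delta_rot": [0, 0, 0]}])

```text
time: 19.6
ee_pos: [0.5897, -0.2797, 0.162]
tcp_rot: [[-0.001, -1.0, 0.0], [-1.0, 0.001, 0.001], [-0.001, -0.0, -1.0]]
force: [-0.2, 0.7, -1.4]
width: 0.0429
grasp_force: 61.2
```

Call:
move_arm(rows=[{"grip": 1, "offset": [0, 0, 3], "delta_rot": [0, 0, 0]}, {"grip": 1, "offset": [0, 0, 3], "delta_rot": [0, 0, 0]}, {"grip": 1, "offset": [0, 0, 3], "delta_rot": [0, 0, 0]}, {"grip": 1, "offset": [0, 0, 2.2], "delta_rot": [0, 0, 0]}, {"grip": 1, "offset": [0, 0, 0], "delta_rot": [0, 0, 0]}, {"grip": -0.2, "offset": [0, 0, 0], "delta_rot": [0, 0, 0]}, {"grip": -0.2, "offset": [0, 0, 0], "delta_rot": [0, 0, 0]}, {"grip": -0.2, "offset": [0, 0, 0], "delta_rot": [0, 0, 0]}])

```text
time: 20.4
ee_pos: [0.5907, -0.28, 0.0515]
tcp_rot: [[0.0, -1.0, 0.002], [-1.0, -0.0, -0.001], [0.001, -0.002, -1.0]]
force: [0.6, 0.4, -0.4]
width: 0.0512
grasp_force: 0.0
```

Call:
move_arm(rows=[{"grip": -0.2, "offset": [0, 0, -3], "delta_rot": [0, 0, 0]}, {"grip": -0.2, "offset": [0, 0, -4], "delta_rot": [0, 0, 0]}, {"grip": -0.2, "offset": [0, 0, -4], "delta_rot": [0, 0, 0]}, {"grip": -0.5, "offset": [0, 0, 0], "delta_rot": [0, 0, 0]}])

```text
time: 20.8
ee_pos: [0.5936, -0.2822, 0.1695]
tcp_rot: [[-0.001, -1.0, 0.013], [-1.0, 0.001, -0.008], [0.008, -0.013, -1.0]]
force: [1.1, -0.6, 1.1]
width: 0.0632
grasp_force: 0.0
```

Run:
```python
from m import *
im=ctrl.capture('top'); rings(im); copper(im,(280,160,360,280)); cv2.imwrite('pics/full1.png',im)
```

```text
cop ((0.5780964493751526, 0.022242944687604904), (0.010945371352136135, 0.034451358020305634), 5.516824722290039)
cop ((0.6301743984222412, 0.02031036652624607), (0.009832145646214485, 0.034035686403512955), 0.3048129677772522)
```

Run:
```python
from m import *
im=cv2.imread('pics/full1.png'); g=cv2.cvtColor(im,cv2.COLOR_RGB2GRAY)
r=g[180:245,90:260]
for t in(8,12,15):
  m=cv2.morphologyEx((r>np.median(r)+t).astype(np.uint8),cv2.MORPH_OPEN,np.ones((2,2)))
  for c in cv2.findContours(m,cv2.RETR_EXTERNAL,cv2.CHAIN_APPROX_NONE)[0]:
    if cv2.contourArea(c)>60: x,y,w,h=cv2.boundingRect(c); x+=90+(w-1)/2;y+=180+(h-1)/2; print(t,x,y,w,h,ray('top',x,y,.024))
cv2.imwrite('pics/c1.png',cv2.resize(cv2.cvtColor(im,cv2.COLOR_RGB2BGR)[150:350,80:400],None,fx=2.4,fy=2.4))
```

```text
8 157.5 215.0 18 19 [0.5725 0.3962 0.024 ]
12 157.5 214.5 18 18 [0.5737 0.3963 0.024 ]
```

Call:
move_arm(rows=[{"grip": -0.7, "offset": [-3, 0.9, 0], "delta_rot": [0, 0, 0]}, {"grip": -0.7, "offset": [-4, 1, 0], "delta_rot": [0, 0, 0]}, {"grip": -0.7, "offset": [-4, 0, 0], "delta_rot": [0, 0, 0]}, {"grip": -0.7, "offset": [-4, 0, 0], "delta_rot": [0, 0, 0]}, {"grip": -0.7, "offset": [-4, 0, 0], "delta_rot": [0, 0, 0]}, {"grip": -0.7, "offset": [-4, 0, 0], "delta_rot": [0, 0, 0]}, {"grip": -0.7, "offset": [-4, 0, 0], "delta_rot": [0, 0, 0]}, {"grip": -0.7, "offset": [-4, 0, 0], "delta_rot": [0, 0, 0]}])

```text
time: 21.65
ee_pos: [0.5702, 0.0316, 0.159]
tcp_rot: [[-0.001, -1.0, -0.001], [-1.0, 0.001, 0.0], [-0.0, 0.001, -1.0]]
force: [0.6, 0.8, -0.5]
width: 0.0723
grasp_force: 0.0
```

Call:
move_arm(rows=[{"grip": -0.7, "offset": [-4, 0, 0], "delta_rot": [0, 0, 0]}, {"grip": -0.7, "offset": [-4, 0, 0], "delta_rot": [0, 0, 0]}, {"grip": -0.7, "offset": [-4, 0, 0], "delta_rot": [0, 0, 0]}, {"grip": -0.7, "offset": [-4, 0, 0], "delta_rot": [0, 0, 0]}, {"grip": -0.7, "offset": [-4, 0, 0], "delta_rot": [0, 0, 0]}, {"grip": -0.7, "offset": [-4, 0, 0], "delta_rot": [0, 0, 0]}, {"grip": -0.7, "offset": [-4, 0, 0], "delta_rot": [0, 0, 0]}, {"grip": -0.7, "offset": [-4, 0, 0], "delta_rot": [0, 0, 0]}])

```text
time: 22.45
ee_pos: [0.5705, 0.3514, 0.1588]
tcp_rot: [[-0.001, -1.0, -0.001], [-1.0, 0.001, -0.001], [0.001, 0.001, -1.0]]
force: [1.2, -0.2, -0.7]
width: 0.0726
grasp_force: 0.0
```

Call:
move_arm(rows=[{"grip": -0.7, "offset": [-3, 0, 0], "delta_rot": [0, 0, 0]}, {"grip": -0.7, "offset": [-1.8, 0, 2], "delta_rot": [0, 0, 0]}, {"grip": -0.7, "offset": [0, 0, 3], "delta_rot": [0, 0, 0]}, {"grip": -0.7, "offset": [0, 0, 3], "delta_rot": [0, 0, 0]}, {"grip": -0.7, "offset": [0, 0, 1], "delta_rot": [0, 0, 0]}, {"grip": -0.7, "offset": [0, 0, 0], "delta_rot": [0, 0, 0]}])

```text
time: 23.05
ee_pos: [0.5688, 0.396, 0.0653]
tcp_rot: [[-0.001, -1.0, -0.007], [-1.0, 0.001, -0.004], [0.004, 0.007, -1.0]]
force: [-0.6, -0.4, 0.7]
width: 0.0727
grasp_force: 0.0
```

Call:
move_arm(rows=[{"grip": -0.7, "offset": [0, -0.4, 2], "delta_rot": [0, 0, 0]}, {"grip": -0.7, "offset": [0, 0, 2], "delta_rot": [0, 0, 0]}, {"grip": -0.7, "offset": [0, 0, 1.2], "delta_rot": [0, 0, 0]}, {"grip": -0.7, "offset": [0, 0, 0], "delta_rot": [0, 0, 0]}, {"grip": 1, "offset": [0, 0, 0], "delta_rot": [0, 0, 0]}, {"grip": 1, "offset": [0, 0, 0], "delta_rot": [0, 0, 0]}, {"grip": 1, "offset": [0, 0, 0], "delta_rot": [0, 0, 0]}, {"grip": 1, "offset": [0, 0, 0], "delta_rot": [0, 0, 0]}])

```text
time: 23.85
ee_pos: [0.5766, 0.3988, 0.0204]
tcp_rot: [[-0.001, -1.0, 0.004], [-1.0, 0.001, 0.002], [-0.002, -0.004, -1.0]]
force: [-0.0, -0.8, 5.7]
width: 0.0438
grasp_force: 61.5
```

Call:
move_arm(rows=[{"grip": 1, "offset": [0, 0, -2], "delta_rot": [0, 0, 0]}, {"grip": 1, "offset": [0, 0, -4], "delta_rot": [0, 0, 0]}, {"grip": 1, "offset": [0, 0, -4], "delta_rot": [0, 0, 0]}, {"grip": 1, "offset": [0, 0, -4], "delta_rot": [0, 0, 0]}, {"grip": 1, "offset": [2.4, -1.3, 0], "delta_rot": [0, 0, 0]}, {"grip": 1, "offset": [4, 0, 0], "delta_rot": [0, 0, 0]}, {"grip": 1, "offset": [4, 0, 0], "delta_rot": [0, 0, 0]}, {"grip": 1, "offset": [4, 0, 0], "delta_rot": [0, 0, 0]}])

```text
time: 24.65
ee_pos: [0.5878, 0.2528, 0.1574]
tcp_rot: [[0.0, -1.0, -0.0], [-1.0, -0.0, -0.0], [0.0, 0.0, -1.0]]
force: [-0.3, -1.0, -0.2]
width: 0.0436
grasp_force: 61.3
```

Call:
move_arm(rows=[{"grip": 1, "offset": [4, 0, 0], "delta_rot": [0, 0, 0]}, {"grip": 1, "offset": [4, 0, 0], "delta_rot": [0, 0, 0]}, {"grip": 1, "offset": [4, 0, 0], "delta_rot": [0, 0, 0]}, {"grip": 1, "offset": [4, 0, 0], "delta_rot": [0, 0, 0]}, {"grip": 1, "offset": [4, 0, 0], "delta_rot": [0, 0, 0]}, {"grip": 1, "offset": [4, 0, 0], "delta_rot": [0, 0, 0]}, {"grip": 1, "offset": [4, 0, 0], "delta_rot": [0, 0, 0]}, {"grip": 1, "offset": [4, 0, 0], "delta_rot": [0, 0, 0]}])

```text
time: 25.45
ee_pos: [0.5875, -0.0675, 0.1576]
tcp_rot: [[-0.0, -1.0, -0.0], [-1.0, 0.0, 0.0], [-0.0, 0.0, -1.0]]
force: [0.2, 0.3, -0.8]
width: 0.0431
grasp_force: 61.3
```

Call:
move_arm(rows=[{"grip": 1, "offset": [4, 0, 0], "delta_rot": [0, 0, 0]}, {"grip": 1, "offset": [4, 0, 0], "delta_rot": [0, 0, 0]}, {"grip": 1, "offset": [4, 0, 0], "delta_rot": [0, 0, 0]}, {"grip": 1, "offset": [4, 0, 0], "delta_rot": [0, 0, 0]}, {"grip": 1, "offset": [4, 0, 0], "delta_rot": [0, 0, 0]}, {"grip": 1, "offset": [4, 0, 0], "delta_rot": [0, 0, 0]}, {"grip": 1, "offset": [4, 0, 0], "delta_rot": [0, 0, 0]}, {"grip": 1, "offset": [4, 0, 0], "delta_rot": [0, 0, 0]}])

```text
time: 26.25
ee_pos: [0.5874, -0.3874, 0.1574]
tcp_rot: [[-0.001, -1.0, -0.0], [-1.0, 0.001, 0.0], [-0.0, 0.0, -1.0]]
force: [0.8, 0.0, -0.2]
width: 0.0434
grasp_force: 61.3
```

Call:
move_arm(rows=[{"grip": 1, "offset": [0, 0, 0], "delta_rot": [0, 0, 0]}, {"grip": 1, "offset": [0, 0, 0], "delta_rot": [0, 0, 0]}])

```text
time: 26.45
ee_pos: [0.587, -0.3868, 0.1565]
tcp_rot: [[-0.003, -1.0, -0.001], [-1.0, 0.003, 0.002], [-0.002, 0.001, -1.0]]
force: [0.8, 0.7, -1.1]
width: 0.0433
grasp_force: 61.3
```

Call:
move_arm(rows=[{"grip": 1, "offset": [0, 0, 3], "delta_rot": [0, 0, 0]}, {"grip": 1, "offset": [0, 0, 3], "delta_rot": [0, 0, 0]}, {"grip": 1, "offset": [0, 0, 3], "delta_rot": [0, 0, 0]}, {"grip": 1, "offset": [0, 0, 1.6], "delta_rot": [0, 0, 0]}, {"grip": 1, "offset": [0, 0, 0], "delta_rot": [0, 0, 0]}, {"grip": -0.2, "offset": [0, 0, 0], "delta_rot": [0, 0, 0]}, {"grip": -0.2, "offset": [0, 0, 0], "delta_rot": [0, 0, 0]}, {"grip": -0.2, "offset": [0, 0, 0], "delta_rot": [0, 0, 0]}])

```text
time: 27.25
ee_pos: [0.5869, -0.3864, 0.054]
tcp_rot: [[-0.001, -1.0, -0.001], [-1.0, 0.001, -0.001], [0.001, 0.001, -1.0]]
force: [-5.2, 1.8, -0.9]
width: 0.0513
grasp_force: 0.0
```

Call:
move_arm(rows=[{"grip": -0.2, "offset": [0, 0, -3], "delta_rot": [0, 0, 0]}, {"grip": -0.2, "offset": [0, 0, -4], "delta_rot": [0, 0, 0]}, {"grip": -0.2, "offset": [0, 0, -4], "delta_rot": [0, 0, 0]}, {"grip": 0, "offset": [0, 0, 0], "delta_rot": [0, 0, 0]}])

```text
time: 27.65
ee_pos: [0.5923, -0.3893, 0.1751]
tcp_rot: [[-0.0, -1.0, 0.017], [-1.0, 0.0, -0.013], [0.013, -0.017, -1.0]]
force: [0.5, -1.1, 2.1]
width: 0.0429
grasp_force: 0.0
```

Call:
move_arm(rows=[{"grip": 0, "offset": [-4, 0, 0], "delta_rot": [0, 0, 0]}, {"grip": 0, "offset": [-4, 0, 0], "delta_rot": [0, 0, 0]}, {"grip": 0, "offset": [-4, 0, 0], "delta_rot": [0, 0, 0]}, {"grip": 0, "offset": [-4, 0, 0], "delta_rot": [0, 0, 0]}, {"grip": 0, "offset": [-4, 0, 0], "delta_rot": [0, 0, 0]}, {"grip": 0, "offset": [-4, 0, 0], "delta_rot": [0, 0, 0]}, {"grip": 0, "offset": [0, 0, 0], "delta_rot": [0, 0, 0]}])

```text
time: 28.35
ee_pos: [0.5894, -0.1413, 0.1654]
tcp_rot: [[0.006, -1.0, 0.006], [-1.0, -0.006, 0.001], [-0.001, -0.006, -1.0]]
force: [0.5, -0.7, -0.5]
width: 0.0427
grasp_force: 0.0
```

Run:
```python
from m import *
s=ctrl.read_state(); print(s['ee_pos'])
im=shot('top','p3',(270,130,590,310),2.4); copper(im,(280,160,360,280))
```

```text
[ 0.5894 -0.1413  0.1654]
cop ((0.5780964493751526, 0.022242944687604904), (0.010945371352136135, 0.034451358020305634), 5.516824722290039)
cop ((0.6301743984222412, 0.02031036652624607), (0.009832145646214485, 0.034035686403512955), 0.3048129677772522)
```

View pics/p3.png

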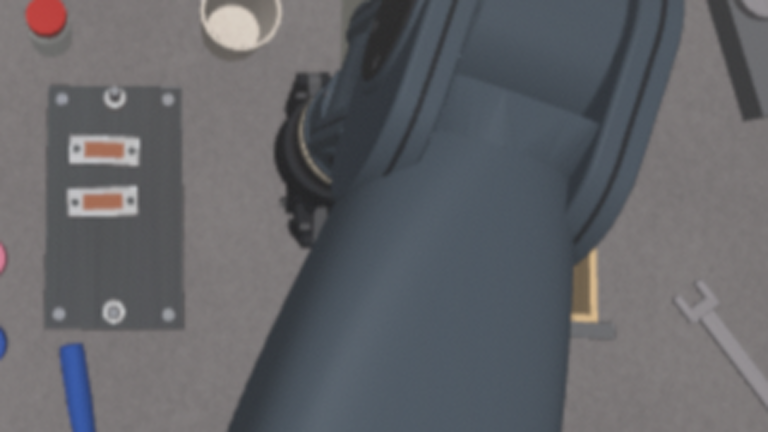

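Both holders are still in place, at crop (104,150) and (102,201). Next I grasp the near one at (0.578,0.022).

Call:
move_arm(rows=[{"grip": 0.1, "offset": [-4, 1.1, 0], "delta_rot": [0, 0, 0]}, {"grip": 0.1, "offset": [-4, 0, 0], "delta_rot": [0, 0, 0]}, {"grip": 0.1, "offset": [-4, 0, 2], "delta_rot": [0, 0, 0]}, {"grip": 0.1, "offset": [-4.2, 0, 2.5], "delta_rot": [0, 0, 0]}, {"grip": 0.1, "offset": [0, 0, 2.5], "delta_rot": [0, 0, 0]}, {"grip": 0.1, "offset": [0, 0, 2], "delta_rot": [0, 0, 0]}, {"grip": 0.1, "offset": [0, 0, 0], "delta_rot": [0, 0, 0]}, {"grip": 0.1, "offset": [0, 0, 0], "delta_rot": [0, 0, 0]}])

```text
time: 29.2
ee_pos: [0.5779, 0.015, 0.073]
tcp_rot: [[-0.002, -1.0, 0.002], [-1.0, 0.002, -0.0], [0.0, -0.002, -1.0]]
force: [0.6, -0.4, 1.0]
width: 0.0385
grasp_force: 0.0
```

Call:
move_arm(rows=[{"grip": 0.1, "offset": [-0.5, 0, 1.5], "delta_rot": [0, 0, 0]}, {"grip": 0.1, "offset": [0, 0, 1.5], "delta_rot": [0, 0, 0]}, {"grip": 0.1, "offset": [0, 0, 1.5], "delta_rot": [0, 0, 0]}, {"grip": 0.1, "offset": [0, 0, 0], "delta_rot": [0, 0, 0]}, {"grip": 1, "offset": [0, 0, 0], "delta_rot": [0, 0, 0]}, {"grip": 1, "offset": [0, 0, 0], "delta_rot": [0, 0, 0]}, {"grip": 1, "offset": [0, 0, 0], "delta_rot": [0, 0, 0]}])

```text
time: 29.9
ee_pos: [0.5774, 0.021, 0.0273]
tcp_rot: [[-0.001, -1.0, 0.001], [-1.0, 0.001, -0.0], [0.0, -0.001, -1.0]]
force: [-0.5, -0.7, -0.7]
width: 0.0261
grasp_force: 63.6
```

Call:
move_arm(rows=[{"grip": 1, "offset": [0, 0, -2], "delta_rot": [0, 0, 0]}, {"grip": 1, "offset": [0, 0, -4], "delta_rot": [0, 0, 0]}, {"grip": 1, "offset": [0, 0, -4], "delta_rot": [0, 0, 0]}, {"grip": 1, "offset": [0, 0, -3], "delta_rot": [0, 0, 0]}, {"grip": 1, "offset": [2.5, 0.4, 0], "delta_rot": [0, 0, 0]}, {"grip": 1, "offset": [4, 0.8, 0], "delta_rot": [0, 0, 0]}, {"grip": 1, "offset": [4, 0.8, 0], "delta_rot": [0, 0, 0]}, {"grip": 1, "offset": [4, 0.8, 0], "delta_rot": [0, 0, 0]}])

```text
time: 30.7
ee_pos: [0.5489, -0.1253, 0.1577]
tcp_rot: [[0.0, -1.0, 0.002], [-1.0, -0.0, -0.001], [0.001, -0.002, -1.0]]
force: [0.9, -0.2, -1.4]
width: 0.026
grasp_force: 63.8
```

Call:
move_arm(rows=[{"grip": 1, "offset": [4, 0.8, 0], "delta_rot": [0, 0, 0]}, {"grip": 1, "offset": [4, 0.9, 0], "delta_rot": [0, 0, 0]}, {"grip": 1, "offset": [4, 0.9, 0], "delta_rot": [0, 0, 0]}, {"grip": 1, "offset": [4, 0.8, 0], "delta_rot": [0, 0, 0]}, {"grip": 1, "offset": [0, 0, 0], "delta_rot": [0, 0, 0]}, {"grip": 1, "offset": [0, 0, 0], "delta_rot": [0, 0, 0]}])

```text
time: 31.3
ee_pos: [0.5146, -0.2849, 0.1572]
tcp_rot: [[-0.003, -1.0, 0.001], [-1.0, 0.003, 0.0], [-0.0, -0.001, -1.0]]
force: [0.7, 0.5, -0.6]
width: 0.0264
grasp_force: 63.7
```

Run:
```python
from h import *
s=ctrl.read_state(); print(s['ee_pos'])
im=ctrl.capture('top'); side=ctrl.capture('side')
w=np.vstack([im[140:300,400:600],side[60:220,320:520]])
cv2.imwrite('pics/p4.png',cv2.cvtColor(cv2.resize(w,None,fx=1.85,fy=1.85,interpolation=2),cv2.COLOR_RGB2BGR))
```

```text
[ 0.51455498 -0.28485153  0.15715381]
```

View pics/p4.png

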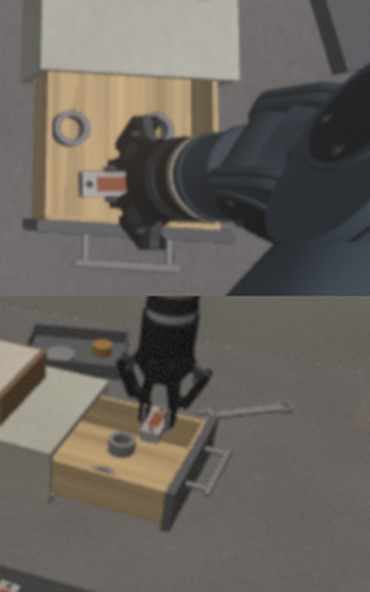

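Both collars lie flat in the drawer at crop (70,128) and (157,127), and the holder is over free floor. I lower and release it.

Call:
move_arm(rows=[{"grip": 1, "offset": [0, 0, 3], "delta_rot": [0, 0, 0]}, {"grip": 1, "offset": [0, 0, 3], "delta_rot": [0, 0, 0]}, {"grip": 1, "offset": [0, 0, 3], "delta_rot": [0, 0, 0]}, {"grip": 1, "offset": [0, 0, 2], "delta_rot": [0, 0, 0]}, {"grip": 1, "offset": [0, 0, 0], "delta_rot": [0, 0, 0]}, {"grip": 0.1, "offset": [0, 0, 0], "delta_rot": [0, 0, 0]}, {"grip": 0.1, "offset": [0, 0, 0], "delta_rot": [0, 0, 0]}, {"grip": 0.1, "offset": [0, 0, 0], "delta_rot": [0, 0, 0]}])

```text
time: 32.2
ee_pos: [0.5206, -0.284, 0.0511]
tcp_rot: [[0.003, -1.0, 0.011], [-1.0, -0.003, -0.004], [0.004, -0.011, -1.0]]
force: [6.5, 0.2, 5.6]
width: 0.0384
grasp_force: 0.4
```

Call:
move_arm(rows=[{"grip": 0.1, "offset": [0, 0, -3], "delta_rot": [0, 0, 0]}, {"grip": 0.1, "offset": [0, 0, -4], "delta_rot": [0, 0, 0]}, {"grip": 0.1, "offset": [0, 0, -4], "delta_rot": [0, 0, 0]}, {"grip": 0.1, "offset": [-4, 0, 0], "delta_rot": [0, 0, 0]}, {"grip": 0.1, "offset": [-4, -2, 0], "delta_rot": [0, 0, 0]}, {"grip": 0.1, "offset": [-4, -2, 0], "delta_rot": [0, 0, 0]}, {"grip": 0.1, "offset": [-4, -2, 0], "delta_rot": [0, 0, 0]}, {"grip": 0.1, "offset": [0, 0, 0], "delta_rot": [0, 0, 0]}])

```text
time: 33.0
ee_pos: [0.5769, -0.1172, 0.1575]
tcp_rot: [[0.009, -1.0, 0.002], [-1.0, -0.009, 0.002], [-0.002, -0.002, -1.0]]
force: [-0.7, -0.0, -0.0]
width: 0.0386
grasp_force: 0.0
```

Run:
```python
from m import *
s=ctrl.read_state(); print(s['ee_pos'])
im=ctrl.capture('top'); copper(im,(280,160,370,290))
```

```text
[ 0.5769 -0.1172  0.1575]
cop ((0.6301743984222412, 0.02031036652624607), (0.009832145646214485, 0.034035686403512955), 0.3048129677772522)
```

Call:
move_arm(rows=[{"grip": 0.12, "offset": [-4, -1.3, 0], "delta_rot": [0, 0, 0]}, {"grip": 0.12, "offset": [-4, -1.3, 0], "delta_rot": [0, 0, 0]}, {"grip": 0.12, "offset": [-4, -1.3, 0], "delta_rot": [0, 0, 0]}, {"grip": 0.12, "offset": [-3.3, -1.4, 2], "delta_rot": [0, 0, 0]}, {"grip": 0.12, "offset": [0, 0, 2.5], "delta_rot": [0, 0, 0]}, {"grip": 0.12, "offset": [0, 0, 2.5], "delta_rot": [0, 0, 0]}, {"grip": 0.12, "offset": [0, 0, 0], "delta_rot": [0, 0, 0]}, {"grip": 0.12, "offset": [0, 0, 0], "delta_rot": [0, 0, 0]}])

```text
time: 33.85
ee_pos: [0.6273, 0.0287, 0.0867]
tcp_rot: [[-0.001, -1.0, -0.001], [-1.0, 0.001, -0.0], [0.0, 0.001, -1.0]]
force: [-0.0, -1.0, 0.6]
width: 0.0375
grasp_force: 0.0
```

Call:
move_arm(rows=[{"grip": 0.12, "offset": [-0.6, -0.2, 1.9], "delta_rot": [0, 0, 0]}, {"grip": 0.12, "offset": [0, 0, 1.8], "delta_rot": [0, 0, 0]}, {"grip": 0.12, "offset": [0, 0, 1.5], "delta_rot": [0, 0, 0]}, {"grip": 0.12, "offset": [0, 0, 0.7], "delta_rot": [0, 0, 0]}, {"grip": 0.12, "offset": [0, 0, 0], "delta_rot": [0, 0, 0]}, {"grip": 1, "offset": [0, 0, 0], "delta_rot": [0, 0, 0]}, {"grip": 1, "offset": [0, 0, 0], "delta_rot": [0, 0, 0]}, {"grip": 1, "offset": [0, 0, 0], "delta_rot": [0, 0, 0]}])

```text
time: 34.65
ee_pos: [0.6307, 0.0349, 0.0288]
tcp_rot: [[-0.001, -1.0, 0.002], [-1.0, 0.001, -0.0], [0.0, -0.002, -1.0]]
force: [-0.3, 0.1, 1.0]
width: 0.026
grasp_force: 60.8
```

Call:
move_arm(rows=[{"grip": 1, "offset": [0, 0, -2], "delta_rot": [0, 0, 0]}, {"grip": 1, "offset": [0, 0, -4], "delta_rot": [0, 0, 0]}, {"grip": 1, "offset": [0, 0, -4], "delta_rot": [0, 0, 0]}, {"grip": 1, "offset": [0, 0, -3], "delta_rot": [0, 0, 0]}, {"grip": 1, "offset": [2.5, 0.6, 0], "delta_rot": [0, 0, 0]}, {"grip": 1, "offset": [4, 1, 0], "delta_rot": [0, 0, 0]}, {"grip": 1, "offset": [4, 1, 0], "delta_rot": [0, 0, 0]}, {"grip": 1, "offset": [4, 1, 0], "delta_rot": [0, 0, 0]}])

```text
time: 35.45
ee_pos: [0.5937, -0.1111, 0.1583]
tcp_rot: [[0.0, -1.0, 0.001], [-1.0, -0.0, -0.0], [0.0, -0.001, -1.0]]
force: [0.5, -0.1, 0.0]
width: 0.0265
grasp_force: 60.6
```

Call:
move_arm(rows=[{"grip": 1, "offset": [4, 1, 0], "delta_rot": [0, 0, 0]}, {"grip": 1, "offset": [4, 1, 0], "delta_rot": [0, 0, 0]}, {"grip": 1, "offset": [4, 1, 0], "delta_rot": [0, 0, 0]}, {"grip": 1, "offset": [4, 1, 0], "delta_rot": [0, 0, 0]}, {"grip": 1, "offset": [4, 1, 0], "delta_rot": [0, 0, 0]}, {"grip": 1, "offset": [4, 1, 0], "delta_rot": [0, 0, 0]}, {"grip": 1, "offset": [2, 1, 0], "delta_rot": [0, 0, 0]}, {"grip": 1, "offset": [0, 0, 0], "delta_rot": [0, 0, 0]}])

```text
time: 36.25
ee_pos: [0.5221, -0.3734, 0.1577]
tcp_rot: [[-0.005, -1.0, -0.0], [-1.0, 0.005, -0.001], [0.001, 0.0, -1.0]]
force: [0.1, -0.3, -1.0]
width: 0.0263
grasp_force: 60.6
```

Run:
```python
from h import *
s=ctrl.read_state(); print(s['ee_pos'])
im=ctrl.capture('top'); side=ctrl.capture('side')
w=np.vstack([im[140:300,400:600],side[60:220,320:520]])
cv2.imwrite('pics/p5.png',cv2.cvtColor(cv2.resize(w,None,fx=1.85,fy=1.85,interpolation=2),cv2.COLOR_RGB2BGR))
```

```text
[ 0.52208962 -0.37341023  0.15770655]
```

View pics/p5.png

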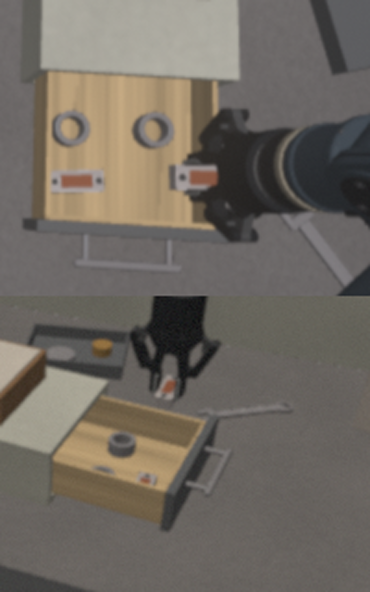

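The first holder and both collars are flat in the drawer, and the second holder is above the free right part. I shift it 1 cm left, then lower and release.

Call:
move_arm(rows=[{"grip": 1, "offset": [-1, 0, 3], "delta_rot": [0, 0, 0]}, {"grip": 1, "offset": [0, 0, 3], "delta_rot": [0, 0, 0]}, {"grip": 1, "offset": [0, 0, 2.5], "delta_rot": [0, 0, 0]}, {"grip": 1, "offset": [0, 0, 2], "delta_rot": [0, 0, 0]}, {"grip": 1, "offset": [0, 0, 0], "delta_rot": [0, 0, 0]}, {"grip": 0.2, "offset": [0, 0, 0], "delta_rot": [0, 0, 0]}, {"grip": 0.2, "offset": [0, 0, 0], "delta_rot": [0, 0, 0]}, {"grip": 0.2, "offset": [0, 0, 0], "delta_rot": [0, 0, 0]}])

```text
time: 37.15
ee_pos: [0.5252, -0.3608, 0.0554]
tcp_rot: [[-0.0, -1.0, 0.003], [-1.0, 0.0, -0.003], [0.003, -0.003, -1.0]]
force: [0.9, -0.4, 0.3]
width: 0.034
grasp_force: 0.0
```

Call:
move_arm(rows=[{"grip": 0.2, "offset": [0, 0, -3], "delta_rot": [0, 0, 0]}, {"grip": 0.2, "offset": [0, 0, -4], "delta_rot": [0, 0, 0]}, {"grip": 0.2, "offset": [0, 0, -4], "delta_rot": [0, 0, 0]}, {"grip": 0.3, "offset": [0, 4, 0], "delta_rot": [0, 0, 0]}, {"grip": 0.3, "offset": [0, 4, 0], "delta_rot": [0, 0, 0]}, {"grip": 0.3, "offset": [0, 4, 0], "delta_rot": [0, 0, 0]}, {"grip": 0.3, "offset": [0, 4, 0], "delta_rot": [0, 0, 0]}, {"grip": 0.3, "offset": [0, 0, 0], "delta_rot": [0, 0, 0]}])

```text
time: 37.95
ee_pos: [0.36, -0.3596, 0.1638]
tcp_rot: [[-0.005, -1.0, -0.002], [-1.0, 0.005, -0.0], [0.0, 0.002, -1.0]]
force: [0.2, 0.3, -0.3]
width: 0.03
grasp_force: 0.0
```

Run:
```python
from h import *
s=ctrl.read_state(); print(s['ee_pos'],s['q'])
im=ctrl.capture('top'); side=ctrl.capture('side')
w=np.vstack([im[140:300,300:600],side[60:220,280:580]])
cv2.imwrite('pics/p6.png',cv2.cvtColor(cv2.resize(w,None,fx=1.8,fy=1.8,interpolation=2),cv2.COLOR_RGB2BGR))
```

```text
[ 0.36001851 -0.35961947  0.16378353] [-9.15825136e-01  3.31350668e-03 -1.02238523e-01  1.46586801e+00
 -1.44283100e-03 -2.48201593e+00]
```

View pics/p6.png

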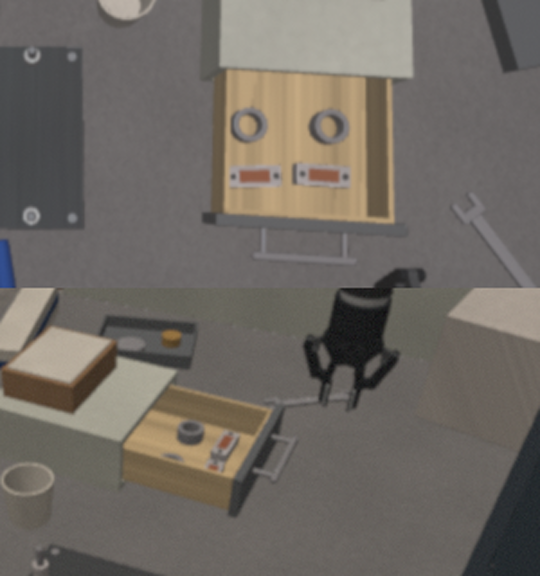

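All four objects (two holders, two collars) lie flat in the drawer; none remain elsewhere. I close the fingers, lower them in front of the handle bar, and push.

Call:
move_arm(rows=[{"grip": 1, "offset": [-2.4, 1.5, 2], "delta_rot": [0, 0, 0]}, {"grip": 1, "offset": [0, 0, 3], "delta_rot": [0, 0, 0]}, {"grip": 1, "offset": [0, 0, 3], "delta_rot": [0, 0, 0]}, {"grip": 1, "offset": [0, 0, 2.8], "delta_rot": [0, 0, 0]}, {"grip": 1, "offset": [0, 0, 0], "delta_rot": [0, 0, 0]}])

```text
time: 38.55
ee_pos: [0.348, -0.3333, 0.0513]
tcp_rot: [[0.001, -1.0, -0.004], [-1.0, -0.001, 0.006], [-0.006, 0.004, -1.0]]
force: [-0.9, 0.4, 0.2]
width: 0.0004
grasp_force: 0.0
```

Call:
move_arm(rows=[{"grip": 1, "offset": [0, -1.5, 0], "delta_rot": [0, 0, 0]}, {"grip": 1, "offset": [0, -1.5, 0], "delta_rot": [0, 0, 0]}, {"grip": 1, "offset": [0, -1, 0], "delta_rot": [0, 0, 0]}, {"grip": 1, "offset": [0, -1, 0], "delta_rot": [0, 0, 0]}, {"grip": 1, "offset": [0.1, -1.5, 0], "delta_rot": [0, 0, 0]}, {"grip": 1, "offset": [0.1, -1.5, 0], "delta_rot": [0, 0, 0]}, {"grip": 1, "offset": [0.1, -1.5, 0], "delta_rot": [0, 0, 0]}, {"grip": 1, "offset": [0.1, -1.5, 0], "delta_rot": [0, 0, 0]}])

```text
time: 39.35
ee_pos: [0.4598, -0.34, 0.0555]
tcp_rot: [[-0.0, -1.0, -0.0], [-1.0, 0.0, -0.0], [0.0, 0.0, -1.0]]
force: [-2.6, 0.4, 1.5]
width: 0.0
grasp_force: 0.8
```

Call:
move_arm(rows=[{"grip": 1, "offset": [0.1, -1.5, 0], "delta_rot": [0, 0, 0]}, {"grip": 1, "offset": [0.1, -1.5, 0], "delta_rot": [0, 0, 0]}, {"grip": 1, "offset": [0.1, -1.5, 0], "delta_rot": [0, 0, 0]}, {"grip": 1, "offset": [0.1, -1.5, 0], "delta_rot": [0, 0, 0]}, {"grip": 1, "offset": [0.1, -1.5, 0], "delta_rot": [0, 0, 0]}, {"grip": 1, "offset": [0.1, -1, 0], "delta_rot": [0, 0, 0]}, {"grip": 1, "offset": [0, -0.5, 0], "delta_rot": [0, 0, 0]}, {"grip": 1, "offset": [0, 0, 0], "delta_rot": [0, 0, 0]}])

```text
time: 40.15
ee_pos: [0.5496, -0.346, 0.0549]
tcp_rot: [[0.0, -1.0, 0.0], [-1.0, -0.0, -0.0], [0.0, -0.0, -1.0]]
force: [0.4, 0.5, -0.7]
width: 0.0003
grasp_force: 0.0
```

Call:
move_arm(rows=[{"grip": 1, "offset": [0, -0.6, 0], "delta_rot": [0, 0, 0]}, {"grip": 1, "offset": [0, -0.6, 0], "delta_rot": [0, 0, 0]}, {"grip": 1, "offset": [0, -0.6, 0], "delta_rot": [0, 0, 0]}, {"grip": 1, "offset": [0, 0, 0], "delta_rot": [0, 0, 0]}])

```text
time: 40.55
ee_pos: [0.5678, -0.346, 0.0549]
tcp_rot: [[-0.0, -1.0, 0.001], [-1.0, 0.0, 0.0], [-0.0, -0.001, -1.0]]
force: [0.9, -0.8, 0.3]
width: -0.0004
grasp_force: 0.0
```

Call:
move_arm(rows=[{"grip": 1, "offset": [0, -0.4, 0], "delta_rot": [0, 0, 0]}, {"grip": 1, "offset": [0, -0.4, 0], "delta_rot": [0, 0, 0]}, {"grip": 1, "offset": [0, 0, 0], "delta_rot": [0, 0, 0]}])

```text
time: 40.85
ee_pos: [0.5755, -0.3459, 0.0549]
tcp_rot: [[-0.0, -1.0, 0.001], [-1.0, 0.0, 0.0], [-0.0, -0.001, -1.0]]
force: [0.1, -0.8, -0.6]
width: 0.0001
grasp_force: 0.0
```

Call:
move_arm(rows=[{"grip": 1, "offset": [0, -0.4, 0], "delta_rot": [0, 0, 0]}, {"grip": 1, "offset": [0, -0.4, 0], "delta_rot": [0, 0, 0]}, {"grip": 1, "offset": [0, 0, 0], "delta_rot": [0, 0, 0]}])

```text
time: 41.15
ee_pos: [0.5791, -0.346, 0.0548]
tcp_rot: [[-0.002, -1.0, -0.009], [-1.0, 0.002, 0.0], [-0.0, 0.009, -1.0]]
force: [-9.5, 0.6, 5.2]
width: -0.0004
grasp_force: 5.0
```

Run:
```python
from h import *
im=ctrl.capture('top'); side=ctrl.capture('side')
w=np.vstack([im[110:270,350:600],side[60:220,300:550]])
cv2.imwrite('pics/p7.png',cv2.cvtColor(cv2.resize(w,None,fx=1.85,fy=1.85,interpolation=2),cv2.COLOR_RGB2BGR))
```

```text
(no output)
```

View pics/p7.png

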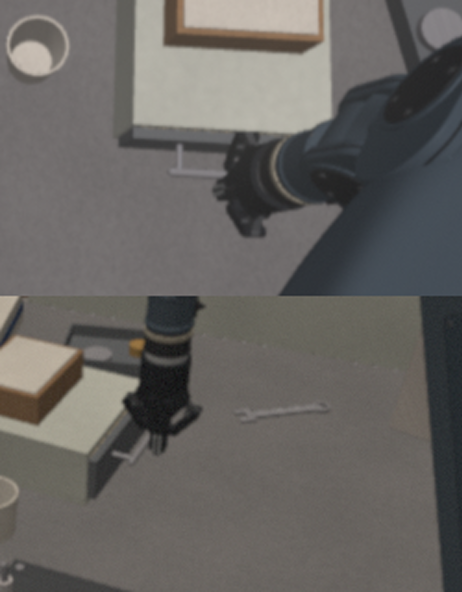

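The drawer looks closed, and the push now meets the stop at 9.5 N. I give a last small push, then back off and rise.

Call:
move_arm(rows=[{"grip": 1, "offset": [0, -0.3, 0], "delta_rot": [0, 0, 0]}, {"grip": 1, "offset": [0, 0, 0], "delta_rot": [0, 0, 0]}])

```text
time: 41.45
ee_pos: [0.5793, -0.346, 0.0548]
tcp_rot: [[-0.003, -1.0, -0.014], [-1.0, 0.003, 0.0], [-0.0, 0.014, -1.0]]
force: [-15.1, -0.2, 8.8]
width: -0.0
grasp_force: 8.2
```

Call:
move_arm(rows=[{"grip": 1, "offset": [0, 1, 0], "delta_rot": [0, 0, 0]}, {"grip": 1, "offset": [0, 3, 0], "delta_rot": [0, 0, 0]}, {"grip": 1, "offset": [0, 4, 0], "delta_rot": [0, 0, 0]}, {"grip": 1, "offset": [0, 4, 0], "delta_rot": [0, 0, 0]}, {"grip": 1, "offset": [0, 4, -4], "delta_rot": [0, 0, 0]}, {"grip": 1, "offset": [0, 0, -4], "delta_rot": [0, 0, 0]}, {"grip": 1, "offset": [0, 0, -4], "delta_rot": [0, 0, 0]}, {"grip": 1, "offset": [0, 0, 0], "delta_rot": [0, 0, 0]}])

```text
time: 42.25
ee_pos: [0.4333, -0.3488, 0.1781]
tcp_rot: [[-0.001, -1.0, 0.01], [-1.0, 0.001, -0.01], [0.01, -0.01, -1.0]]
force: [0.4, 0.1, 1.4]
width: -0.0
grasp_force: 0.0
```

Run:
```python
from m import *
im=ctrl.capture('top'); g=cv2.cvtColor(im,cv2.COLOR_RGB2GRAY)
for a,b,z in(((110,230,250,320),0,.018),):
    u0,v0,u1,v1=a; r=g[v0:v1,u0:u1]; print(np.percentile(r,[5,50,80,95]))
    m=((r>125)&(r<165)).astype(np.uint8); m=cv2.morphologyEx(m,cv2.MORPH_OPEN,np.ones((5,5)))
    c=max(cv2.findContours(m,cv2.RETR_EXTERNAL,cv2.CHAIN_APPROX_NONE)[0],key=cv2.contourArea)
    print('plate',cv2.minAreaRect(np.array([ray('top',u+u0,v+v0,z)[:2] for u,v in c[:,0]],np.float32)))
# bar of drawer handle
u0,v0,u1,v1=435,195,500,225; r=g[v0:v1,u0:u1]
print([ (v0+i,int(x)) for i,x in enumerate(r[:,20:50].mean(1))])
```

```text
[106. 111. 169. 194.]Traceback (most recent call last):
  File "<stdin>", line 6, in <module>
ValueError: max() iterable argument is empty
```

Run:
```python
from m import *
im=ctrl.capture('top'); g=cv2.cvtColor(im,cv2.COLOR_RGB2GRAY)
u0,v0,u1,v1=110,230,250,320; r=g[v0:v1,u0:u1]
for lo,hi,z,k in((135,183,.018,3),(135,255,.012,3)):
    m=((r>lo)&(r<hi)).astype(np.uint8); m=cv2.morphologyEx(m,cv2.MORPH_OPEN,np.ones((k,k)))
    c=max(cv2.findContours(m,cv2.RETR_EXTERNAL,cv2.CHAIN_APPROX_NONE)[0],key=cv2.contourArea)
    print(cv2.minAreaRect(np.array([ray('top',u+u0,v+v0,z)[:2] for u,v in c[:,0]],np.float32)))
h=r[20:60,20:120]; m=(h<100); v,u=np.nonzero(m); print('bar',len(u),ray('top',u.mean()+130,v.mean()+250,.052))
```

```text
((0.43976056575775146, 0.34555816650390625), (0.0889110341668129, 0.2549459934234619), 0.3143053948879242)
((0.43980222940444946, 0.34636542201042175), (0.2580662965774536, 0.12046758830547333), 87.47649383544922)
bar 311 [0.4404 0.3378 0.052 ]
```

The plate measures (0.440, 0.346), 89 x 255 mm and flat on the pad centre. The drawer held at its stop under 15 N and the robot is clear, so I hand the job in.

```bash
python3 -c "
from station import ctrl
print(ctrl.close_job())"
```

```text
the job is handed in; nothing more can be done
None
```

The job is handed in, with no verdict returned: the plate lies flat on the pad within a few millimetres of centre, both holders and both collars present are in the drawer, which is pushed to its closed stop, and the jar and tub were not touched.

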